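# Set the rinsed bottle to dry on the empty peg

### The job

The rinsed brown wide-mouth bottle standing on the bench has to drain. Lay it on its side in the wire rest and let go of it, then take it again another way and set it gently upside down on the empty drying peg, fully home with its mouth flat on the peg's round foot, and let go. Leave the other bottle on its peg, and the tube rack, the pot and the grey bottle where they are.

Things in the scene. Friction and masses are not known exactly. Their poses are not given: they have to be found in the camera images.
- bottle_mid (a point): Centre (half-way up) of the rinsed bottle, at first upright on the bench. Brown plastic, 130 mm long: round body 52 mm wide for 102 mm from the closed bottom, then a shoulder and a neck 46 mm wide; walls 3 mm, mouth bore 40 mm, hollow to 5 mm from the bottom; 0.08 to 0.16 kg. Its z axis points from bottom to mouth: mouth 65 mm along +z, bottom 65 mm along -z.
- bottle_mouth (a point): Centre of the rinsed bottle's mouth, in the plane of the rim; same axes as bottle_mid.
- rest_mid (a point): Point 50 mm above the bench over the middle of the fixed wire rest, where the centre of a bottle lying in it comes, its axis along the rest's x (mouth either way). Two 6 mm rails along x, 30 mm apart centre to centre, tops 28 mm above the bench, 168 mm clear between their upturned ends (43 mm high, 190 mm over all); the frame is 86 mm wide (y) at the bench. z is up.
- free_peg_seat (a point): Centre of the top of the empty drying peg's round foot, on the peg's axis; z is up. Fixed steel: foot 90 mm wide, 12 mm thick (this point is 12 mm above the bench); the peg is 34 mm thick up to 33 mm above this point, then tapers to 12 mm at 95 mm; tip at 98 mm. The inverted bottle's rim stands on the foot at this height.
- used_peg_seat (a point): The same point of the other, identical peg, which already carries another bottle.
- other_bottle_mid (a point): Centre of the other bottle, of the same shape as the first, upside down on its own peg from the start (its top is 142 mm above the bench). Leave it alone.
- tube_rack: Wire rack with capped sample tubes, 85 x 225 mm, 108 mm high; origin at the centre of its underside. Leave it alone.
- pot: Squat white lidded pot, 60 mm in diameter, about 65 mm high; origin at the centre of its underside. Leave it alone.
- reagent: Closed grey bottle, 60 mm in diameter, about 120 mm high; origin at the centre of its underside. Leave it alone.

How it is judged:
By the outcome, as a careful person would: the job done as asked, in the order asked, and still so for the second after the job is handed in, with the robot touching nothing.
It also fails if it takes over 58 s, if anything falls off the work surface, if the arm or the gripper's body presses on something with over 40 N, if the wrist force passes 120 N, or if a joint passes its speed limit or range.

### The arm

A 7-joint arm with a two-finger parallel gripper is mounted at the origin on the work surface. World frame = base frame: x ahead of the robot, y to its left, z up, the work surface at z = 0. Lengths are in mm, angles in rad, forces in N, time in s.
With the tool pointing down it reaches from about 400 to 850 mm from the base axis. Payload 10.4 kg.
Tool frame: the origin (TCP) lies between the finger pads; the fingertips stand 17 mm ahead of it and the grasp point (between the pads) lies 2 mm behind it; x points along the fingers, z is the direction in which the jaws open and shut, and the axes are right-handed (so a half turn about x gives the same grasp; the last joint's range is limited). The gripper opens to 87 mm and grips with 3 to 60 N. Pads are 19 mm wide; open, the fingers measure 117 mm over their backs; the gripper's body (75 mm by 190 mm) begins 51 mm behind the grasp point.
Start: joints at [1.156, 0.332, -0.065, 1.46, 0.022, 1.35, -0.088], TCP at [238.68, -577.652, 239.576] pointing down, gripper open.
Joint ranges: [-2.6, 2.6], [-0.5, 2.12], [-1.47, 1.34], [0.16, 2.42], [-1.27, 4.41], [0.06, 2.06], [-2.6, 2.6]. Speed limits (rad/s): [2.22, 2.22, 2.79, 2.79, 3.14, 3.14, 3.14].

### API

Orientations are given as a rotation vector (axis times angle).
In Python, from station import manip gives the robot as it stands. The module is installed in compiled form; this text tells all that it offers.
- The arm moves only by the tool drive_tool, never from a script. Its arguments are lists of equal length, an entry for each row: "slide": the shift along the tool's x, y, z in mm, a list of three; "yaw": the turn about the tool's x in degrees. In form: {"slide": [[x, y, z], ...], "yaw": [yaw, ...]}. A call has 1 to 12 rows; each row is the pose to reach, as a shift and turn from the pose commanded when the call began, along the tool's axes at that moment; what a row does not reach only later rows make up. A row lasts 1/8 s, in which the tool goes at most 62.5 mm and 10.7 degrees, less where a joint would pass 70% of its speed; a pose out of reach is approached as far as the arm can. A call with a gripper value outside its range is refused whole. "fingers" is the opening, from 0 (shut) to 1 (fully open), set as the call begins (left out, the last holds). The fingers move at their own pace and stop on an object; "grip_force" is the grip in N (left out, the last holds). Time passes only in rows, so rows that repeat a pose let the fingers close. It gives the time, the measured TCP pose, the force and the opening at its end, in the units of the state.
- manip.get_obs(): the state, without advancing time (a new reading comes with each control period).
- manip.capture(name): name is "scene" or "top" or "wrist"; returns (picture, depth): 420x560x3 uint8, red, green, blue; 420x560 float32, mm along the optical axis (not along the pixel's ray), 0 where there is no reading.
- manip.camera_params(name): a dict with "mtx" (3x3 intrinsics, pixels), "dist" ([k1, k2, p1, p2, k3] as OpenCV has them; the pictures are not rectified), "R" (3x3) and "t" (3): a world point X has camera coordinates R X + t. Camera axes: x right, y down, z forward; pixel columns grow to the right and rows downward; lengths in mm; the calibration is good to about 2 mm. A picture is of the moment at which its call begins: read the wrist's pose just before it. camera_params takes no time and is no camera call; for the wrist camera it gives the pose at the moment of the call.
- manip.finish_job(): hands the job in, once; it reports no verdict.
The state is a dict: "time_s": time; "qpos": joint angles; "joint_velocities": joint speeds; "joint_torque": joint torques, N m; "eef_pos": TCP position; "orientation": TCP orientation; "wrist_force": force on the tool from outside, world axes, zero at the start; "moment": the same for the moment, N m; "finger_gap": opening from 0.0 (shut) to 1.0 (fully open).
Only numpy, scipy, OpenCV 4.12 (cv2) and the standard library are available. Lean on these libraries where they do the work, as an engineer would, in place of code of your own. Each camera call takes 0.05 s, during which the arm holds its last target.

## Working session

There is one attempt and no reset: what is moved stays moved. The work goes in short steps, Python scripts to look and compute and a tool call to move; the robot and the scene stay as the last step left them, time stands still between calls to the robot, and variables do not carry over. Pictures are saved under pics/ and viewed, and the job is handed in when it is done.

Besides the shell and the picture viewer there is one more tool, called after "Call:" as name(argument=value, ...), one argument or row to a line, values as JSON. drive_tool: Moves the arm, as the interface text tells. Its arguments: {"type":"object","properties":{"slide":{"type":"array"},"yaw":{"type":"array"},"fingers":{"type":"number"},"grip_force":{"type":"number"}},"required":["slide","yaw"]}

```bash
mkdir -p pics; cat > h.py <<'E'
import numpy as np, cv2
from scipy.spatial.transform import Rotation as Ro
from station import manip
np.set_printoptions(precision=3,suppress=True)
def cap(n,f=None):
    p=manip.camera_params(n); im,d=manip.capture(n)
    if f: cv2.imwrite('pics/'+f+'.png',im[:,:,::-1])
    return im,d,{k:np.array(v,float) for k,v in p.items()}
def cloud(d,p):
    h,w=d.shape; u,v=np.meshgrid(np.arange(w),np.arange(h))
    q=cv2.undistortPoints(np.stack([u,v],-1).reshape(-1,1,2).astype(float),p['mtx'],p['dist']).reshape(h,w,2)
    X=np.dstack([q[...,0]*d,q[...,1]*d,d]); X=(X-p['t'])@p['R']
    X[d<=0]=np.nan
    return X
E
python3 - <<'E'
from h import *
o=manip.get_obs(); print(o)
for n in ['scene','top','wrist']:
    im,d,p=cap(n,n+'0'); np.savez(n+'0.npz',im=im,d=d,**p)
    print(n,p['R'],p['t'],-p['R'].T@p['t'])
print(Ro.from_rotvec(o['orientation']).as_matrix())
E
```

```text
{'time_s': 0.0, 'qpos': array([ 1.156,  0.333, -0.065,  1.461,  0.022,  1.35 , -0.089]), 'joint_velocities': array([ 0.001,  0.001, -0.001, -0.001,  0.001,  0.001, -0.   ]), 'joint_torque': array([  0.001, -62.325,   0.025, -38.989,  -0.061,   0.04 ,   0.   ]), 'eef_pos': array([ 238.52 , -577.293,  238.757]), 'orientation': array([ 0.917,  1.371, -0.915]), 'wrist_force': array([0.161, 0.08 , 0.128]), 'moment': array([ 0.007, -0.006,  0.006]), 'finger_gap': 0.9993794587135412}
scene [[-0.673  0.739 -0.015]
 [ 0.522  0.461 -0.718]
 [-0.523 -0.491 -0.696]] [ 404.018 -258.542 1315.129] [1095.433  466.857  736.009]
top [[ 0.023 -1.    -0.004]
 [-0.993 -0.023 -0.115]
 [ 0.115  0.006 -0.993]] [   8.275  624.635 1228.706] [ 479.082   14.744 1292.369]
wrist [[ 0.382 -0.924 -0.001]
 [-0.887 -0.367  0.282]
 [-0.261 -0.107 -0.959]] [-624.343  -34.279  390.016] [ 309.897 -547.894  383.233]
[[-0.001  0.924  0.382]
 [ 0.001  0.382 -0.924]
 [-1.    -0.    -0.001]]
```

View pics/scene0.png

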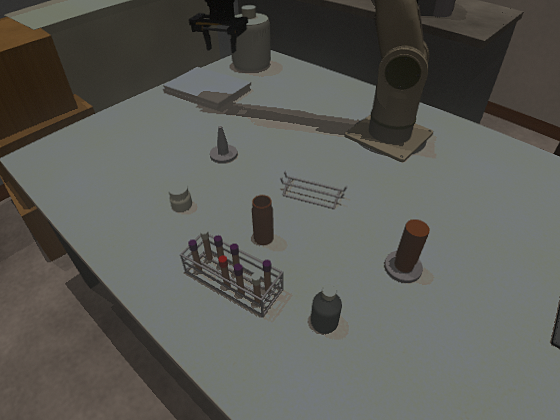

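View pics/top0.png

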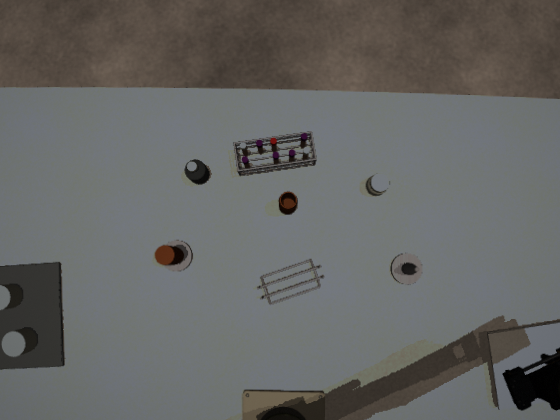

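View pics/wrist0.png

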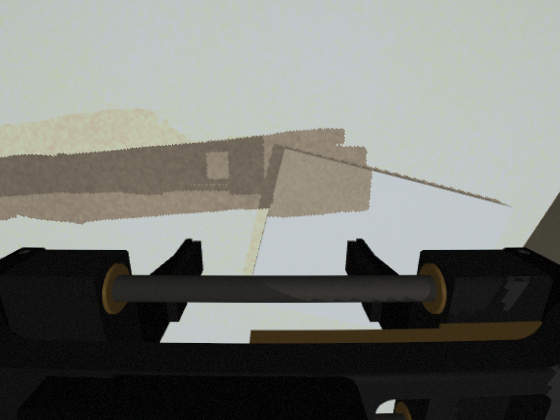

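The bench bottle is at (288,203) in the top view, the rest at (292,281), the empty peg at (407,268), the used peg at (178,255), and the rack is just above the bottle. The drive only translates and yaws, so the bottle will have to be tilted by pivoting it between the pads.

```bash
python3 - <<'E'
from h import *
Z={}
for n in ['top','scene']:
    D=np.load(n+'0.npz'); p={k:D[k] for k in('mtx','dist','R','t')}; X=cloud(D['d'],p); Z[n]=X
    print(n,'bench z',np.nanmedian(X[...,2]))
T=Z['top'];S=Z['scene']
def reg(X,r0,r1,c0,c1,zlo,zhi):
    P=X[r0:r1,c0:c1].reshape(-1,3); P=P[np.isfinite(P[:,0])]; return P[(P[:,2]>zlo)&(P[:,2]<zhi)]
def st(n,P): print(n,len(P),'mean',P.mean(0),'min',P.min(0),'max',P.max(0)) if len(P) else print(n,0)
st('bottle top rim',reg(T,185,220,270,305,118,140))
st('bottle side scn',reg(S,195,250,245,280,20,95))
st('rest top',reg(T,255,310,250,330,18,60))
st('rest scn',reg(S,165,215,270,355,18,60))
st('foot',reg(T,248,290,385,430,7,18)); st('peg tip',reg(T,248,290,385,430,80,120))
st('foot s',reg(S,120,165,205,245,7,18)); st('peg tip s',reg(S,120,165,205,245,90,120))
st('other top',reg(T,235,275,145,200,134,155)); st('other s',reg(S,215,285,380,435,135,150))
st('rack',reg(T,120,180,225,325,50,130)); st('pot',reg(T,165,200,360,395,30,90));st('reag',reg(T,150,190,178,215,50,140))
for n,b in dict(top=(185,310,240,430)).items():
    im=cv2.imread('pics/top0.png')[185:310,240:440]; cv2.imwrite('pics/crop_top.png',cv2.resize(im,None,fx=4,fy=4,interpolation=cv2.INTER_CUBIC))
E
```

```text
top bench z -1.7438828172856942
scene bench z -0.0567213690896464
bottle top rim 72 mean [643.017   2.41  127.496] min [619.731 -18.806 118.281] max [662.596  23.646 132.734]
bottle side scn 437 mean [652.923  14.895  58.783] min [618.213 -18.14   20.155] max [666.687  29.003  94.795]
rest top 344 mean [422.175 -10.525  26.69 ] min [ 373.974 -103.815   18.018] max [474.492  82.467  44.689]
rest scn 331 mean [422.839  -7.319  26.844] min [ 373.663 -102.887   18.573] max [473.648  84.515  44.451]
foot 565 mean [ 467.847 -341.855   10.956] min [ 425.41  -388.534    7.005] max [ 511.736 -297.865   17.76 ]
peg tip 53 mean [ 468.378 -341.196   96.226] min [ 458.629 -351.783   80.31 ] max [ 477.613 -333.788  111.898]
foot s 289 mean [ 471.772 -336.234   11.51 ] min [ 420.576 -388.92     7.186] max [ 510.553 -298.647   17.548]
peg tip s 34 mean [ 468.247 -341.73   100.203] min [ 459.288 -348.773   91.242] max [ 477.075 -335.991  109.975]
other top 288 mean [489.934 319.583 141.036] min [465.467 295.368 134.363] max [514.378 345.316 147.372]
other s 376 mean [491.046 319.906 141.748] min [462.692 293.805 135.276] max [515.821 345.03  144.795]
rack 839 mean [786.827  41.145  83.336] min [727.346 -75.052  50.035] max [848.591 158.2   112.727]
pot 348 mean [ 704.178 -250.853   58.295] min [ 677.717 -279.361   30.02 ] max [ 734.136 -226.77    71.302]
reag 381 mean [723.806 259.052  89.838] min [700.083 234.569  50.487] max [756.358 291.673 126.457]
```

View pics/crop_top.png

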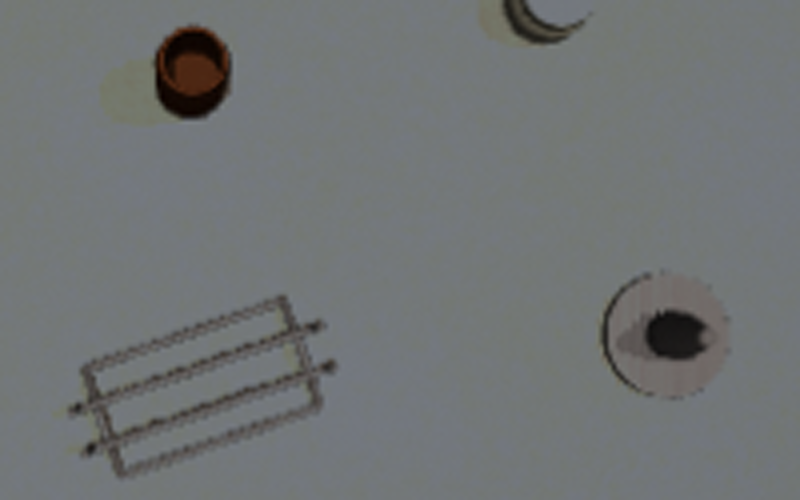

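```bash
python3 - <<'E'
from h import *
from scipy.optimize import least_squares
Z={}
for n in ['top','scene']:
    D=np.load(n+'0.npz'); p={k:D[k] for k in('mtx','dist','R','t')}; Z[n]=cloud(D['d'],p)
def sel(X,x0,x1,y0,y1,zlo,zhi):
    P=X.reshape(-1,3); P=P[np.isfinite(P[:,0])]; return P[(P[:,2]>zlo)&(P[:,2]<zhi)&(P[:,0]>x0)&(P[:,0]<x1)&(P[:,1]>y0)&(P[:,1]<y1)]
for n in Z:
    X=Z[n]
    P=sel(X,600,690,-40,45,15,95)
    r=least_squares(lambda c:np.hypot(P[:,0]-c[0],P[:,1]-c[1])-26,[643,2],loss='soft_l1'); print(n,'bottle',len(P),r.x,np.median(np.abs(r.fun)))
    P=sel(X,600,690,-40,45,126,136); print('   rim',len(P),P.min(0),P.max(0))
    P=sel(X,350,500,-130,110,22,34)
    f=least_squares(lambda q:np.abs(-(P[:,0]-q[0])*np.sin(q[2])+(P[:,1]-q[1])*np.cos(q[2]))-15 ,[423,-10,np.pi/2-0.29],loss='soft_l1',f_scale=1)
    a=f.x[2];u=np.array([np.cos(a),np.sin(a)]);v=np.array([-u[1],u[0]])
    s=P[:,:2]@u; w=P[:,:2]@v; 
    Q=sel(X,350,500,-130,110,22,60); sq=Q[:,:2]@u; m=(np.percentile(sq,.5)+np.percentile(sq,99.5))/2; 
    up=Q[Q[:,2]>36]; print('   upturned ends', [ (up[g,:2].mean(0),up[g,2].max()) for g in [up[:,1]>0,up[:,1]<0]])
    wc=f.x[:2]@v; print('   rest ang',a,'ctr',m*u+wc*v,'len',sq.max()-sq.min(),'med res',np.median(np.abs(f.fun)),np.percentile(w-wc,[5,25,75,95]))
    P=sel(X,400,530,-410,-280,6,18)
    h=cv2.minEnclosingCircle(P[:,:2].astype(np.float32)); print('   foot',h)
    r=[ (np.percentile(P[:,i],1)+np.percentile(P[:,i],99))/2 for i in (0,1)]; print('    ',r)
    P=sel(X,400,530,-410,-280,100,118); print('   tip',len(P),np.median(P,0))
    P=sel(X,400,530,-410,-280,18,40)
    r=least_squares(lambda c:np.hypot(P[:,0]-c[0],P[:,1]-c[1])-17,[468,-341],loss='soft_l1'); print('   shaft',len(P),r.x,np.median(np.abs(r.fun)))
E
```

```text
top bottle 112 [640.091   3.079] 1.7465866398589434
   rim 55 [619.731 -18.806 126.07 ] [662.596  23.646 132.734]
   upturned ends [(array([391.333,  76.013]), np.float64(42.08855544708926)), (array([449.568, -97.582]), np.float64(44.68893611475489))]
   rest ang 1.9244214803791155 ctr [422.051  -9.683] len 189.71560074087085 med res 1.543440930762447 [-17.403 -14.776  14.897  17.528]
   foot ((469.37200927734375, -363.4024963378906), 65.69182586669922)
     [np.float64(467.45667435264477), np.float64(-344.35527393120594)]
   tip 24 [ 467.218 -342.986  104.623]
   shaft 24 [ 468.406 -344.318] 0.38015153355320663
scene bottle 462 [639.052   1.368] 0.6378622983910329
   rim 86 [617.339 -19.723 126.201] [664.333  27.074 130.809]
   upturned ends [(array([392.518,  78.09 ]), np.float64(44.451026650232734)), (array([458.073, -92.843]), np.float64(42.16311108098889))]
   rest ang 1.927071205949441 ctr [422.85   -8.733] len 189.3277411789138 med res 1.4887626564994694 [-17.362 -14.938  14.943  17.987]
   foot ((466.6861572265625, -342.546142578125), 46.387969970703125)
     [np.float64(466.9297670172681), np.float64(-343.024959421005)]
   tip 18 [ 466.964 -342.177  105.911]
   shaft 58 [ 464.622 -344.875] 1.0511956001378104
```

```bash
cat >> h.py <<'E'
def to(x=None,y=None,z=None,ang=None):
    "shift in current tool axes from measured TCP to world TCP target"
    o=manip.get_obs(); R=Ro.from_rotvec(o['orientation']).as_matrix(); p=o['eef_pos']
    t=np.array([p[i] if v is None else v for i,v in enumerate((x,y,z))],float)
    a=np.degrees(np.arctan2(R[1,1],R[0,1]))
    print('t',o['time_s'],'tcp',p,'yang',round(a,2),'gap mm',o['finger_gap']*87,'F',o['wrist_force'],'shift',R.T@(t-p),'yaw',None if ang is None else -(((ang-a)+180)%360-180))
E
python3 -c "
from h import *
to(640,2.5,200,110.35)"
```

```text
t 0.15 tcp [ 238.562 -577.399  238.971] yang 22.45 gap mm 87.28346880708764 F [-0.241  0.149 -0.97 ] shift [  39.348  592.464 -382.614] yaw -87.90033048375608
```

Call:
drive_tool(
  slide=[
    [0,50,-32],
    [0,100,-64],
    [0,150,-96],
    [0,200,-129],
    [0,250,-161],
    [0,300,-194],
    [0,350,-226],
    [0,400,-258],
    [0,450,-291],
    [0,500,-323],
    [0,550,-355],
    [0,592,-382],
  ],
  yaw=[-8,-16,-24,-32,-40,-48,-56,-64,-72,-80,-88,-88],
  fingers=1,
  grip_force=20,
)

```text
time_s: 1.65
eef_pos: [640.8, 3.5, 239.2]
orientation: [-0.282, 1.553, 0.282]
wrist_force: [-0.1, -0.7, -0.2]
finger_gap: 0.998
```

```bash
python3 -c "
from h import *
to(640,2.5,90,110.35)
cap('wrist','w1');to(640,2.5,90,110.35)"
```

```text
t 1.65 tcp [640.773   3.486 239.245] yang 110.6 gap mm 86.83502684032295 F [-0.128 -0.669 -0.16 ] shift [149.245  -0.725  -1.05 ] yaw 0.2464550851326237
t 1.7 tcp [642.171  10.556 238.658] yang 110.87 gap mm 87.07829537512622 F [-4.066  3.671 -1.055] shift [148.62   -7.376  -5.143] yaw 0.5232546322038161
```

View pics/w1.png

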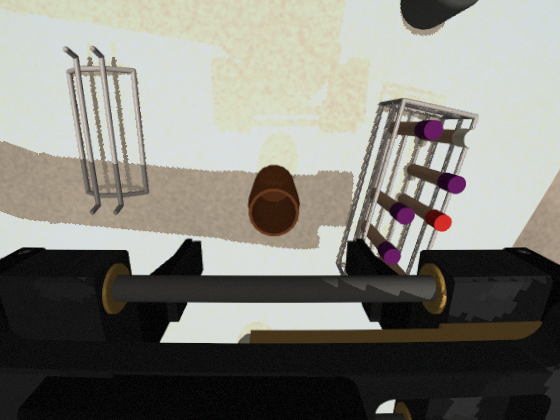

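Call:
drive_tool(
  slide=[
    [40,1,0],
    [80,1,0],
    [115,1,0],
    [140,1,0],
    [151,1,0],
    [151,1,0],
    [151,1,0],
  ],
  yaw=[0,0,0,0,0,0,0],
)

```text
time_s: 2.58
eef_pos: [640.3, 2.5, 89.8]
orientation: [-0.28, 1.551, 0.28]
wrist_force: [-1.1, 0.3, 0.5]
finger_gap: 1.0
```

Call:
drive_tool(
  slide=[
    [0,0,0],
    [0,0,0],
    [0,0,0],
    [0,0,0],
    [0,0,0],
    [0,0,0],
  ],
  yaw=[0,0,0,0,0,0],
  fingers=0,
  grip_force=20,
)

```text
time_s: 3.32
eef_pos: [639.7, 2.4, 88.6]
orientation: [-0.28, 1.552, 0.28]
wrist_force: [0.3, -0.3, 0.9]
finger_gap: 0.588
```

```bash
python3 -c "
from h import *
to(640,2.5,88,110.35)
cap('scene','s2');to(540,60,100,110.35)"
```

```text
t 3.325 tcp [639.65    2.397  88.587] yang 110.45 gap mm 51.11936826914553 F [ 0.299 -0.283  0.863] shift [ 0.587 -0.025  0.364] yaw 0.09861768218419797
t 3.375 tcp [639.659   2.415  88.583] yang 110.45 gap mm 51.25283567937677 F [0.664 0.088 1.228] shift [-11.435  88.777 -73.255] yaw 0.10170337458305312
```

View pics/s2.png

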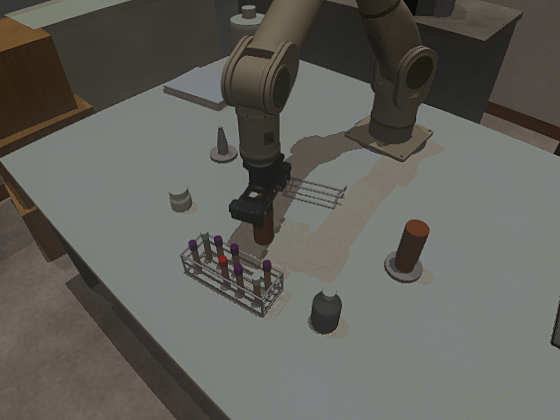

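Call:
drive_tool(
  slide=[
    [-12,0,0],
    [-12,20,-17],
    [-12,50,-41],
    [-12,80,-66],
    [-12,89,-73],
    [-6,89,-73],
    [-1,89,-73],
    [0,89,-73],
    [0,89,-73],
  ],
  yaw=[0,0,0,0,0,0,0,0,0],
)

```text
time_s: 4.5
eef_pos: [540.7, 59.7, 88.5]
orientation: [-0.279, 1.553, 0.279]
wrist_force: [-0.4, 0.3, 2.0]
finger_gap: 0.588
```

```bash
python3 - <<'E'
from h import *
to(540,60,88.5,110.35)
# arc toward tool -y (m): pivot edge
L=90.6
for th in range(0,91,10):
    t=np.radians(th); c,s=np.cos(t),np.sin(t)
    # grasp rel to pivot: along m, up
    g=np.array([L*s-26*c, L*c+26*s]); print(th,'dy',round(-(g[0]+26),1),'dx(down)',round(L-g[1],1))
E
```

```text
t 4.5 tcp [540.683  59.747  88.521] yang 110.4 gap mm 51.14997456871915 F [-0.391  0.319  2.047] shift [ 0.021  0.475 -0.552] yaw 0.04972244821840377
0 dy -0.0 dx(down) 0.0
10 dy -16.1 dx(down) -3.1
20 dy -32.6 dx(down) -3.4
30 dy -48.8 dx(down) -0.9
40 dy -64.3 dx(down) 4.5
50 dy -78.7 dx(down) 12.4
60 dy -91.5 dx(down) 22.8
70 dy -102.2 dx(down) 35.2
80 dy -110.7 dx(down) 49.3
90 dy -116.6 dx(down) 64.6
```

Call:
drive_tool(
  slide=[
    [0,0,0],
    [0,0,0],
    [-1,-5,0],
    [-2,-11,0],
    [-2,-16,0],
    [-2,-24,0],
    [-2,-33,0],
    [-1,-41,0],
    [0,-49,0],
    [0,-49,0],
  ],
  yaw=[0,0,0,0,0,0,0,0,0,0],
  grip_force=5,
)

```text
time_s: 5.75
eef_pos: [557.5, 13.7, 88.5]
orientation: [-0.279, 1.553, 0.279]
wrist_force: [-0.2, 0.3, -1.0]
finger_gap: 0.596
```

```bash
python3 - <<'E'
from h import *
to(540,60,88.5,110.35)
im,d,p=cap('scene','s3')
c,_=cv2.projectPoints(np.array([[540.,20,60]]),cv2.Rodrigues(p['R'])[0],p['t'],p['mtx'],p['dist']);x,y=c.ravel().astype(int)
cv2.imwrite('pics/s3c.png',cv2.resize(im[max(0,y-70):y+70,max(0,x-90):x+90,::-1],None,fx=4,fy=4))
E
```

```text
t 5.75 tcp [557.506  13.684  88.536] yang 110.39 gap mm 51.82193366498037 F [-0.196  0.28  -1.01 ] shift [ 0.028 49.513 -0.27 ] yaw 0.04317181389842517
```

View pics/s3c.png

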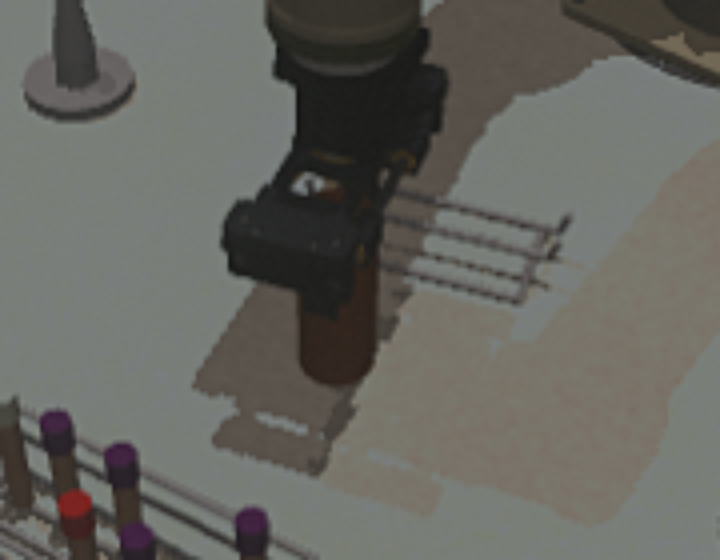

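The bottle slid upright on the bench instead of tipping. I'll tip it over the rest's fixed upturned end, using that as a fulcrum.

Call:
drive_tool(
  slide=[
    [0,0,0],
    [0,0,0],
    [-15,0,0],
    [-15,-40,0],
    [-15,-85,-20],
    [-15,-99,-70],
    [-15,-99,-120],
    [-15,-99,-134],
    [-15,-99,-134],
    [-15,-99,-134],
  ],
  yaw=[0,0,0,0,0,0,0,0,0,0],
  grip_force=20,
)

```text
time_s: 7.05
eef_pos: [467.7, -124.4, 104.2]
orientation: [-0.281, 1.551, 0.281]
wrist_force: [-0.8, -0.6, -0.1]
finger_gap: 0.587
```

```bash
python3 - <<'E'
from h import *
to(464.5,-122.7,101,110.35)
for n in ('wrist','scene'):
  im,d,p=cap(n,n+'4')
  c,_=cv2.projectPoints(np.array([[455.,-110,60]]),cv2.Rodrigues(p['R'])[0],p['t'],p['mtx'],p['dist']);x,y=c.ravel().astype(int)
  print(x,y)
  if n=='scene': cv2.imwrite('pics/s4c.png',cv2.resize(im[max(0,y-70):y+70,max(0,x-90):x+90,::-1],None,fx=4,fy=4))
E
```

```text
t 7.05 tcp [ 467.723 -124.416  104.216] yang 110.53 gap mm 51.054881038578664 F [-0.839 -0.572 -0.131] shift [ 3.21   2.739 -2.422] yaw 0.17649589555924194
263 213
278 168
```

View pics/s4c.png

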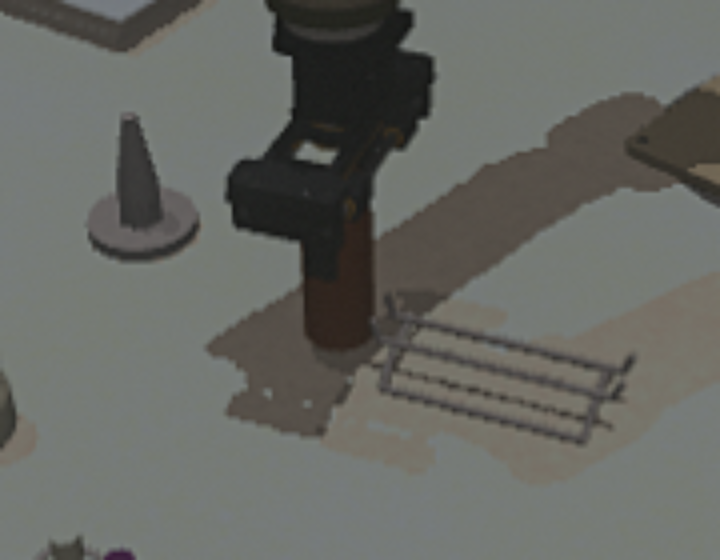

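View pics/wrist4.png

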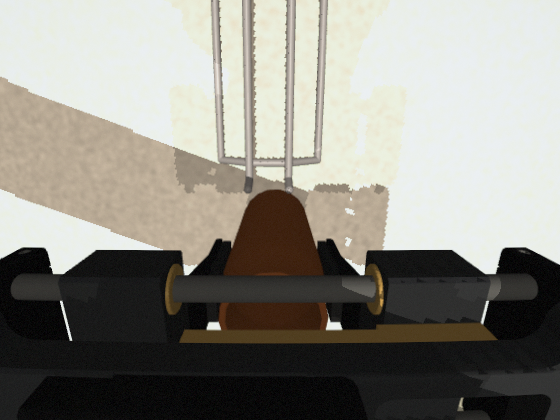

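Call:
drive_tool(
  slide=[
    [0,4,-2],
    [0,8,-2],
    [-2,17,-2],
    [-3,25,-2],
    [-3,34,-2],
    [-2,42,-2],
    [0,50,-2],
    [3,58,-2],
    [3,58,-2],
  ],
  yaw=[0,0,0,0,0,0,0,0,0],
  grip_force=6,
)

```text
time_s: 8.28
eef_pos: [443.8, -70.8, 100.2]
orientation: [-0.281, 1.553, 0.281]
wrist_force: [0.2, -0.7, -0.4]
finger_gap: 0.581
```

```bash
python3 - <<'E'
from h import *
to(445,-67,101,110.35)
im,d,p=cap('scene','s5')
x,y=278,168
cv2.imwrite('pics/s5c.png',cv2.resize(im[max(0,y-70):y+70,max(0,x-90):x+90,::-1],None,fx=4,fy=4))
E
```

```text
t 8.275 tcp [443.788 -70.782 100.248] yang 110.5 gap mm 50.51298645820056 F [ 0.19  -0.706 -0.423] shift [-0.751  3.118  2.46 ] yaw 0.15460248501855745
```

View pics/s5c.png

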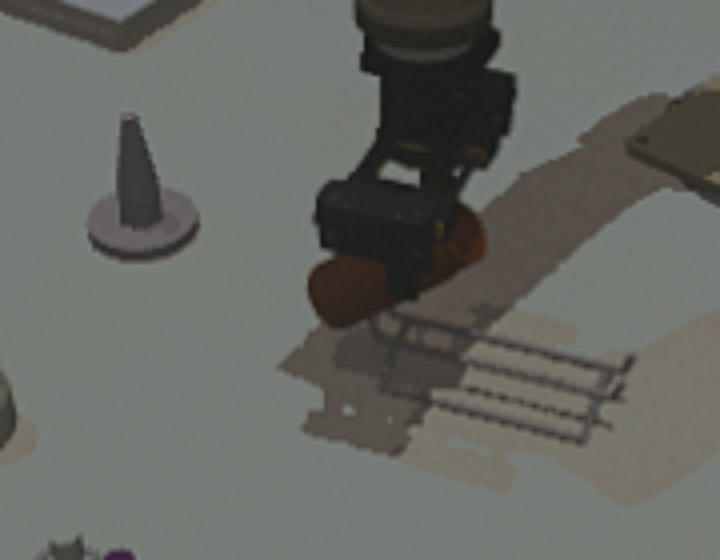

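Tipping works: the bottle is at about 45° over the rest's end. I'll carry on to horizontal.

Call:
drive_tool(
  slide=[
    [4,7,0],
    [9,14,0],
    [15,20,0],
    [22,26,0],
    [29,30,0],
    [36,33,0],
    [37,33,0],
    [37,33,0],
  ],
  yaw=[0,0,0,0,0,0,0,0],
)

```text
time_s: 9.32
eef_pos: [432.5, -40.5, 63.5]
orientation: [-0.28, 1.553, 0.28]
wrist_force: [-0.8, 0.4, -1.3]
finger_gap: 0.584
```

```bash
cat > look.py <<'E'
from h import *
import sys
def look(tag,c=(435,-40,60)):
    im,d,p=cap('scene',tag)
    q,_=cv2.projectPoints(np.array([c],float),cv2.Rodrigues(p['R'])[0],p['t'],p['mtx'],p['dist']);x,y=q.ravel().astype(int); x=max(x,90);y=max(y,70)
    cv2.imwrite('pics/'+tag+'c.png',cv2.resize(im[y-70:y+70,x-90:x+90,::-1],None,fx=4,fy=4))
    X=cloud(d,p)
    m=(im[...,0].astype(int)>1.6*im[...,2])&(im[...,0]<130)&np.isfinite(X[...,0])
    P=X[m]; P=P[(np.linalg.norm(P[:,:2]-np.array(c[:2]),axis=1)<120)&(P[:,2]>5)]
    if len(P)>30:
        u,s,v=np.linalg.svd(P-P.mean(0),full_matrices=False); print('bottle px',len(P),'mean',P.mean(0),'axis',v[0],'ext',np.ptp(P@v[0]))
    return im,d,p,P
if __name__=='__main__':
    to(433,-37,62,110.35); look(sys.argv[1])
E
python3 look.py s6
```

```text
t 9.325 tcp [432.506 -40.544  63.451] yang 110.45 gap mm 50.82114060783118 F [-0.776  0.351 -1.313] shift [1.452 3.148 1.701] yaw 0.10114628862550035
bottle px 194 mean [443.7   -40.445  85.102] axis [-0.326  0.849  0.415] ext 274.26988836686985
```

View pics/s6c.png

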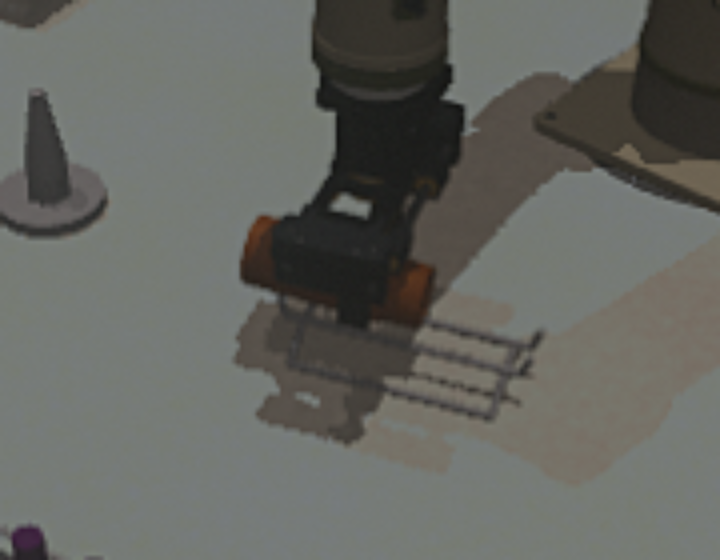

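Call:
drive_tool(
  slide=[
    [0,0,0],
    [0,0,0],
    [-6,2,0],
    [-8,15,1],
    [-8,38,1],
    [-8,55,1],
    [-8,58,1],
    [0,58,1],
    [6,58,1],
    [6,58,1],
    [6,58,1],
  ],
  yaw=[0,0,0,0,0,0,0,0,0,0,0],
  grip_force=30,
)

```text
time_s: 10.75
eef_pos: [413.3, 13.9, 57.4]
orientation: [-0.28, 1.553, 0.28]
wrist_force: [-0.2, -0.5, -1.1]
finger_gap: 0.579
```

```bash
python3 look.py s7; python3 -c "
from h import *
cap('wrist','w7'); to(413.7,14.2,48,110.35)"
```

```text
t 10.75 tcp [413.303  13.901  57.449] yang 110.43 gap mm 50.37047904283125 F [-0.237 -0.453 -1.135] shift [ -4.564 -54.574   0.69 ] yaw 0.07892589811422113
bottle px 209 mean [427.827   6.195  93.056] axis [ 0.139 -0.253 -0.957] ext 383.41246112607706
t 10.85 tcp [413.426  13.925  57.647] yang 110.43 gap mm 50.77679674997629 F [-0.121 -0.883 -1.107] shift [9.647 0.163 0.351] yaw 0.08226750565799534
```

View pics/s7c.png

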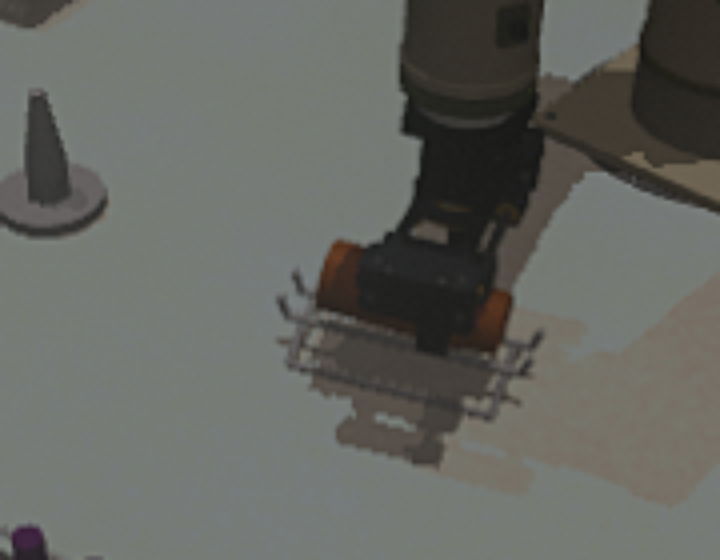

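View pics/w7.png

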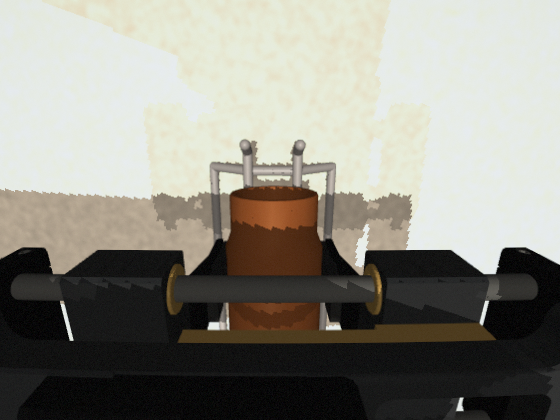

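The bottle is level and centred between the rest's ends. I'll lower it and let go.

Call:
drive_tool(
  slide=[
    [3,0,0],
    [6,0,0],
    [8,0,0],
    [8,0,0],
    [9,0,0],
    [9,0,0],
  ],
  yaw=[0,0,0,0,0,0],
)

```text
time_s: 11.6
eef_pos: [413.6, 12.9, 50.4]
orientation: [-0.282, 1.554, 0.277]
wrist_force: [-16.2, -5.2, 41.0]
finger_gap: 0.579
```

Call:
drive_tool(
  slide=[
    [0,0,0],
    [0,0,0],
    [0,0,0],
    [0,0,0],
  ],
  yaw=[0,0,0,0],
  grip_force=3,
)

```text
time_s: 12.1
eef_pos: [413.4, 13.8, 48.5]
orientation: [-0.28, 1.552, 0.28]
wrist_force: [-0.5, -3.9, 3.5]
finger_gap: 0.58
```

Call:
drive_tool(
  slide=[
    [0,0,0],
    [0,0,0],
    [0,0,0],
    [0,0,0],
    [-30,0,0],
    [-80,0,0],
    [-110,0,0],
    [-110,0,0],
  ],
  yaw=[0,0,0,0,0,0,0,0],
  fingers=1,
)

```text
time_s: 13.1
eef_pos: [414.6, 14.0, 160.5]
orientation: [-0.281, 1.549, 0.278]
wrist_force: [0.0, -0.1, -0.2]
finger_gap: 0.996
```

```bash
python3 look.py s8; python3 - <<'E'
from h import *
to(434,-40,50,110.35)
im,d,p=cap('wrist','w8')
E
```

```text
t 13.1 tcp [414.616  14.035 160.509] yang 110.44 gap mm 86.66877867448511 F [ 0.031 -0.109 -0.175] shift [ 98.647 -53.986  -0.939] yaw 0.0862981726282328
bottle px 846 mean [422.95   19.31  185.046] axis [ 0.051 -0.145 -0.988] ext 497.8595074426139
t 13.15 tcp [413.728  13.933 159.028] yang 110.43 gap mm 87.20919009846507 F [-1.202 -0.321 -0.789] shift [109.112 -57.459   0.012] yaw 0.0825390192045461
```

View pics/s8c.png

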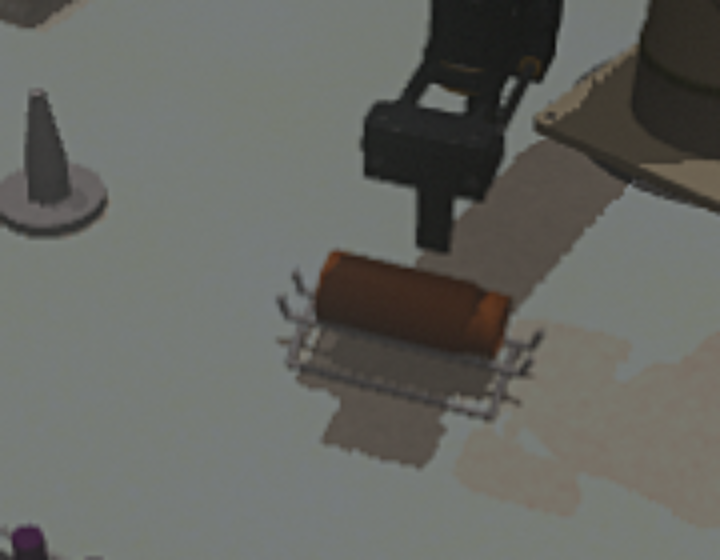

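View pics/w8.png

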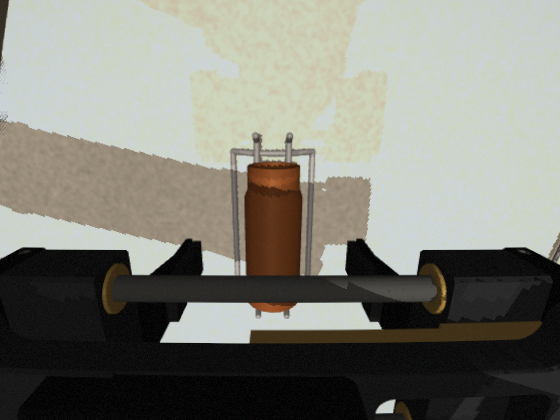

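Bottle is lying in the rest, released, mouth toward +y. Next I'll measure its position along the rest.

```bash
python3 - <<'E'
from h import *
im,d,p=cap('wrist'); X=cloud(d,p); to(434,-40,50)
C=np.array([422.4,-9.2]);m=np.array([.348,-.938]);n=np.array([.938,.348])
def an(X,im):
    P=X.reshape(-1,3); I=im.reshape(-1,3).astype(int)
    k=np.isfinite(P[:,0]); P=P[k];I=I[k]
    a=(P[:,:2]-C)@m; b=(P[:,:2]-C)@n
    k=(abs(a)<80)&(abs(b)<30)&(P[:,2]>45)&(P[:,2]<85)&(I[:,0]>1.5*I[:,2])
    a,b,z=a[k],b[k],P[k,2]; print(k.sum(),'along m',np.percentile(a,[0.5,99.5]),'b',np.percentile(b,[1,99]),'z top',np.percentile(z,98))
    for lo in range(-60,70,20):
        q=(a>lo)&(a<lo+20); 
        if q.sum()>5: print(lo,np.percentile(z[q],95),b[q].min(),b[q].max())
an(X,im)
im,d,p=cap('scene'); an(cloud(d,p),im)
E
```

```text
t 13.25 tcp [412.728  13.983 157.654] yang 110.45 gap mm 87.16020903261257 F [ 0.172 -0.3   -0.202] shift [107.631 -58.054   1.193] yaw None
6227 along m [-66.357  62.635] b [-25.03  23.03] z top 75.67773635323931
-60 73.28857142841821 -25.009708243085413 23.66967991670302
-40 75.35957925897577 -26.021757056990992 23.748387111568373
-20 75.36405790374833 -25.995464418908163 23.868811473464426
0 75.5414709314891 -26.48664752403453 23.700950089495606
20 75.17969589409486 -25.85642011622458 23.56512405882888
40 75.73012769857488 -22.191539086424108 17.78652693222215
60 75.48659445264893 -23.341426166781204 21.01985255643488
674 along m [-67.372  61.482] b [-12.543  26.319] z top 76.4227615276748
-60 74.02547836323117 -13.489530146489496 26.097974045351336
-40 76.08208133192205 -16.521196061265236 28.918689587350215
-20 75.41306165021615 -12.535125860752265 27.227582088668957
0 75.98486871536832 -13.668471645881082 26.13246263474905
20 75.74757708728391 -13.881329942661063 26.883347580230826
40 76.68863500044445 -14.14621464478983 25.295098321033993
60 73.84380026435697 -1.6624886309674565 22.806762048945185
```

Call:
drive_tool(
  slide=[
    [0,-28,0],
    [0,-56,-1],
    [40,-56,-1],
    [80,-56,-1],
    [102,-56,-1],
    [110,-56,-1],
    [110,-56,-1],
  ],
  yaw=[0,0,0,0,0,0,0],
)

```text
time_s: 14.18
eef_pos: [431.6, -38.5, 48.2]
orientation: [-0.28, 1.554, 0.281]
wrist_force: [-0.0, 0.6, 0.1]
finger_gap: 1.002
```

Call:
drive_tool(
  slide=[
    [0,0,0],
    [0,0,0],
    [0,0,0],
    [0,0,0],
    [0,0,0],
    [0,0,0],
  ],
  yaw=[0,0,0,0,0,0],
  fingers=0,
  grip_force=5,
)

```text
time_s: 14.92
eef_pos: [432.0, -38.8, 48.7]
orientation: [-0.28, 1.552, 0.28]
wrist_force: [0.0, -0.6, 2.1]
finger_gap: 0.58
```

Call:
drive_tool(
  slide=[
    [-5,0,0],
    [-12,0,0],
    [-20,0,0],
    [-28,0,0],
    [-36,0,0],
    [-36,0,0],
  ],
  yaw=[0,0,0,0,0,0],
)

```text
time_s: 15.68
eef_pos: [432.4, -38.9, 85.2]
orientation: [-0.281, 1.551, 0.279]
wrist_force: [-0.3, -0.5, -0.9]
finger_gap: 0.583
```

```bash
python3 look.py s9
```

```text
t 15.675 tcp [432.355 -38.9    85.238] yang 110.44 gap mm 50.76392962165332 F [-0.31  -0.536 -0.944] shift [23.238  1.578  1.245] yaw 0.09210987080720656
bottle px 491 mean [424.088  22.861 109.427] axis [ 0.021  0.073 -0.997] ext 390.95281715350126
```

View pics/s9c.png

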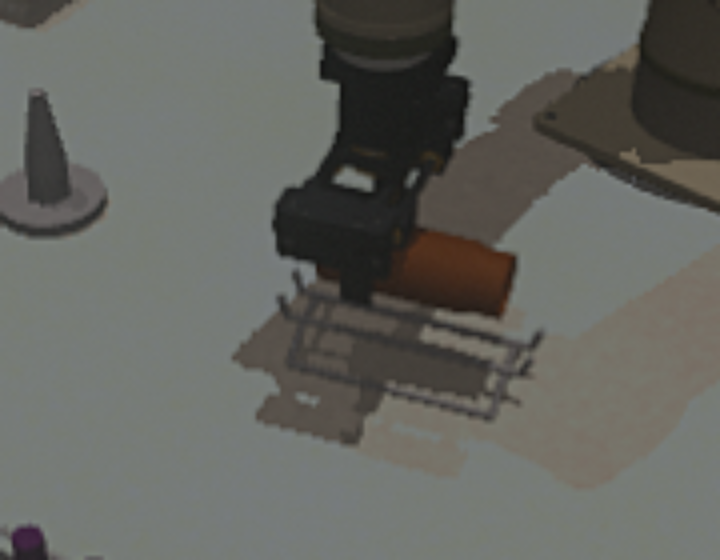

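Call:
drive_tool(
  slide=[
    [0,0,0],
    [0,0,0],
    [0,0,0],
    [-5,0,0],
    [0,0,0],
    [0,0,0],
  ],
  yaw=[0,0,0,0,0,0],
  grip_force=3,
)

```text
time_s: 16.48
eef_pos: [431.6, -38.8, 84.1]
orientation: [-0.28, 1.553, 0.28]
wrist_force: [-0.0, -0.1, -0.3]
finger_gap: 0.587
```

```bash
python3 look.py s10
```

```text
t 16.475 tcp [431.594 -38.781  84.136] yang 110.45 gap mm 51.05553804681435 F [-0.013 -0.051 -0.259] shift [22.135  1.173  1.952] yaw 0.09772032426613464
bottle px 488 mean [422.713  23.408 109.211] axis [ 0.01   0.068 -0.998] ext 389.5187779373733
```

View pics/s10c.png

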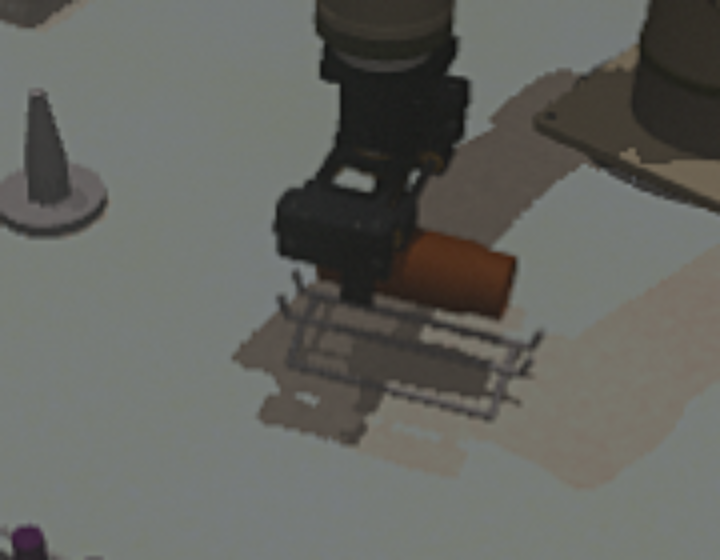

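The bottle stays horizontal even at 3 N. I'll lever it mouth-down by pressing its closed end lightly over the empty peg's fixed tip.

Call:
drive_tool(
  slide=[
    [0,0,0],
    [-30,0,0],
    [-66,-20,-5],
    [-66,-70,-19],
    [-66,-120,-32],
    [-66,-170,-45],
    [-66,-220,-58],
    [-66,-260,-69],
    [-66,-273,-72],
    [-66,-273,-72],
    [-66,-273,-72],
  ],
  yaw=[0,0,0,0,0,0,0,0,0,0,0],
  grip_force=12,
)

```text
time_s: 17.9
eef_pos: [460.2, -318.0, 150.6]
orientation: [-0.281, 1.552, 0.282]
wrist_force: [0.2, 0.7, -0.9]
finger_gap: 0.582
```

```bash
cat > lk.py <<'E'
from look import *
tag=sys.argv[1]; c=tuple(map(float,sys.argv[2:5]))
to(*c); look(tag,c)
if len(sys.argv)>5: cap('wrist','w'+tag)
E
python3 lk.py s11 459 -320.2 150 w
```

```text
t 17.9 tcp [ 460.21  -318.017  150.616] yang 110.56 gap mm 50.65063697724051 F [ 0.163  0.705 -0.918] shift [ 0.615 -1.619 -1.9  ] yaw None
bottle px 609 mean [ 463.071 -265.213  277.326] axis [-0.096  0.045 -0.994] ext 373.8704185662448
```

View pics/s11c.png

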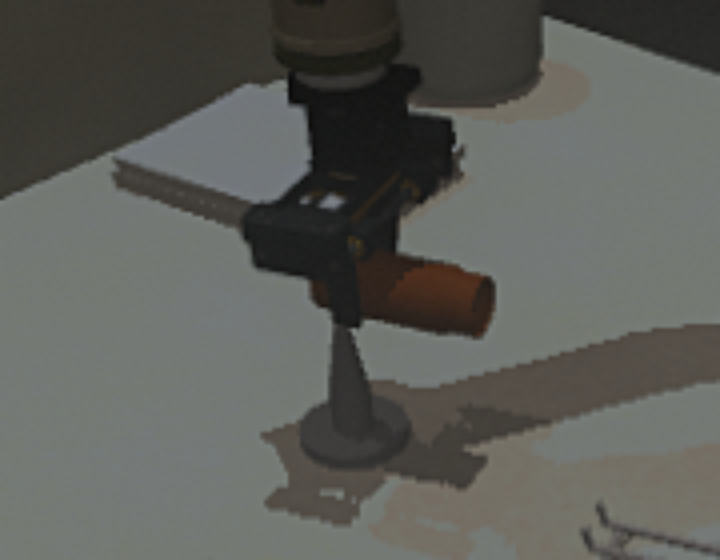

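View pics/ws11.png

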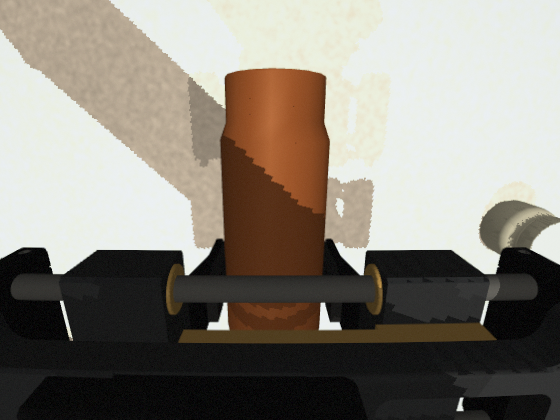

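Call:
drive_tool(
  slide=[
    [8,-1,-2],
    [14,-1,-2],
    [17,-1,-2],
    [20,2,-2],
    [24,5,-2],
    [28,7,-2],
    [32,9,-2],
    [36,10,-2],
    [36,10,-2],
  ],
  yaw=[0,0,0,0,0,0,0,0,0],
  grip_force=5,
)

```text
time_s: 19.12
eef_pos: [454.2, -310.8, 114.1]
orientation: [-0.28, 1.553, 0.281]
wrist_force: [0.6, 0.2, -1.8]
finger_gap: 0.581
```

```bash
python3 lk.py s12 459 -320.2 120
```

```text
t 19.125 tcp [ 454.182 -310.793  114.121] yang 110.45 gap mm 50.556783970507325 F [ 0.56   0.151 -1.809] shift [ -5.886 -10.494   1.224] yaw None
bottle px 654 mean [ 458.171 -260.701  243.773] axis [-0.073  0.026 -0.997] ext 421.8402916392552
```

View pics/s12c.png

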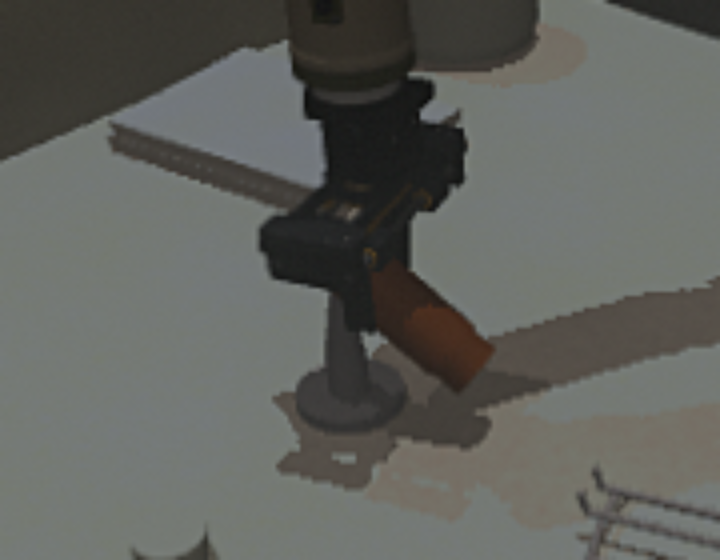

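Call:
drive_tool(
  slide=[
    [3,0,0],
    [6,0,0],
    [9,-1,0],
    [10,-1,0],
    [10,-1,0],
  ],
  yaw=[0,0,0,0,0],
)

```text
time_s: 19.8
eef_pos: [454.7, -311.9, 104.4]
orientation: [-0.28, 1.553, 0.28]
wrist_force: [-1.4, 1.5, -0.2]
finger_gap: 0.579
```

```bash
python3 lk.py s13 459 -320.2 110; python3 -c "
from h import *
m=np.array([.348,-.938]);C=np.array([422.4,-9.2]); q=C+195*m; to(q[0],q[1],110)"
```

```text
t 19.8 tcp [ 454.717 -311.861  104.408] yang 110.45 gap mm 50.387652630118254 F [-1.376  1.534 -0.157] shift [-5.595 -9.308  1.098] yaw None
bottle px 577 mean [ 459.523 -264.417  226.441] axis [-0.062  0.012 -0.998] ext 439.0197626045999
t 19.85 tcp [ 454.747 -311.869  104.484] yang 110.45 gap mm 50.31260478593326 F [-0.506  1.631 -0.299] shift [-5.505 99.8   75.123] yaw None
```

View pics/s13c.png

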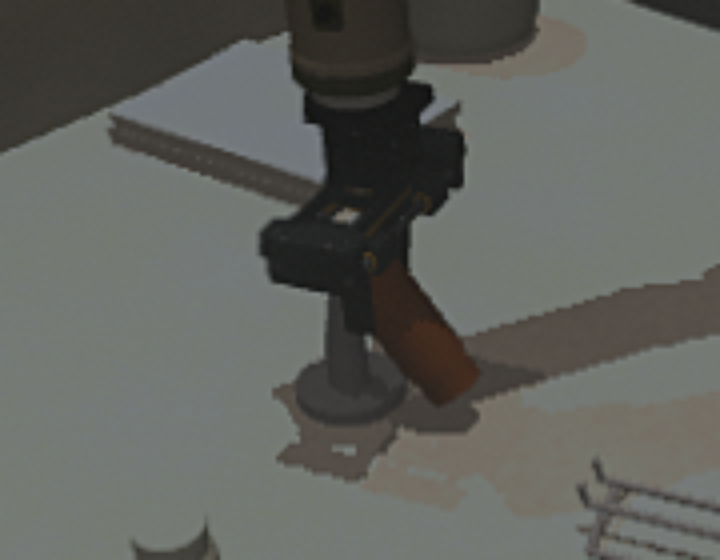

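Call:
drive_tool(
  slide=[
    [0,0,0],
    [-8,6,0],
    [-20,15,3],
    [-20,40,25],
    [-20,70,50],
    [-20,100,72],
    [-20,110,75],
    [-10,110,75],
    [0,110,75],
    [0,110,75],
  ],
  yaw=[0,0,0,0,0,0,0,0,0,0],
  grip_force=15,
)

```text
time_s: 21.1
eef_pos: [485.6, -183.6, 103.3]
orientation: [-0.278, 1.555, 0.28]
wrist_force: [-0.6, -0.2, -1.0]
finger_gap: 0.578
```

```bash
python3 lk.py s14 486.8 -182.7 104 w
```

```text
t 21.1 tcp [ 485.598 -183.608  103.313] yang 110.35 gap mm 50.3254900864854 F [-0.584 -0.176 -0.972] shift [-0.689  0.434  1.441] yaw None
bottle px 525 mean [ 483.995 -137.865  115.818] axis [-0.037  0.025 -0.999] ext 442.4493790856838
```

View pics/s14c.png

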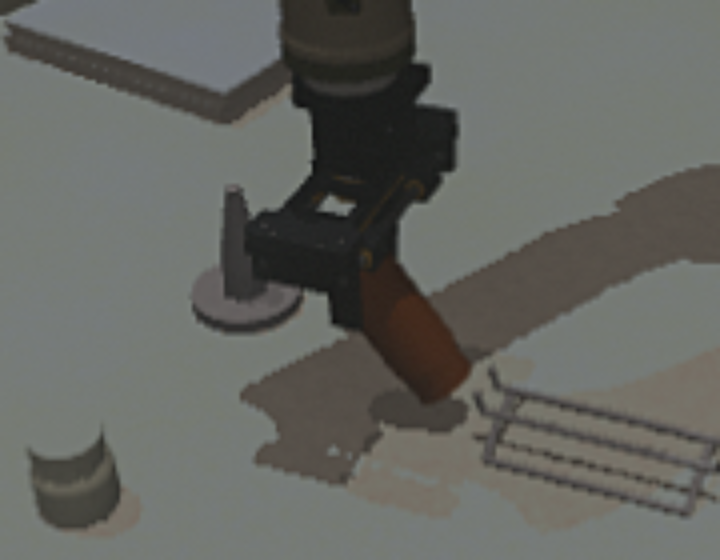

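View pics/ws14.png

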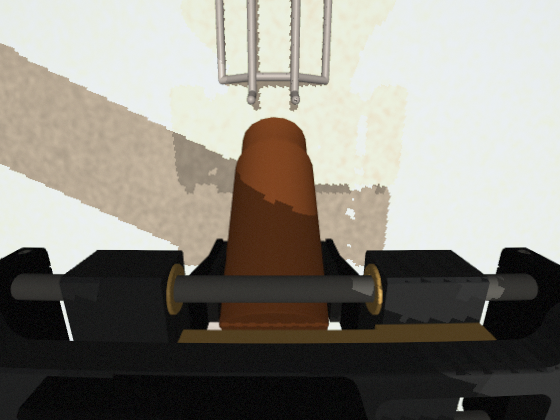

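Call:
drive_tool(
  slide=[
    [0,6,0],
    [0,14,0],
    [-1,22,0],
    [-2,30,0],
    [-3,38,0],
    [-4,46,0],
    [-4,53,0],
    [-4,59,0],
    [-4,64,0],
    [-4,66,0],
    [-4,66,0],
  ],
  yaw=[0,0,0,0,0,0,0,0,0,0,0],
  grip_force=6,
)

```text
time_s: 22.58
eef_pos: [463.5, -120.7, 108.5]
orientation: [-0.28, 1.553, 0.28]
wrist_force: [-0.5, -0.4, -0.8]
finger_gap: 0.582
```

```bash
python3 lk.py s15 464 -122 104 w
```

```text
t 22.575 tcp [ 463.48  -120.677  108.465] yang 110.46 gap mm 50.59992587842603 F [-0.494 -0.428 -0.821] shift [ 4.465 -1.422  0.025] yaw None
bottle px 130 mean [468.189 -97.299 209.093] axis [ 0.045 -0.102 -0.994] ext 450.0590262885957
```

View pics/s15c.png

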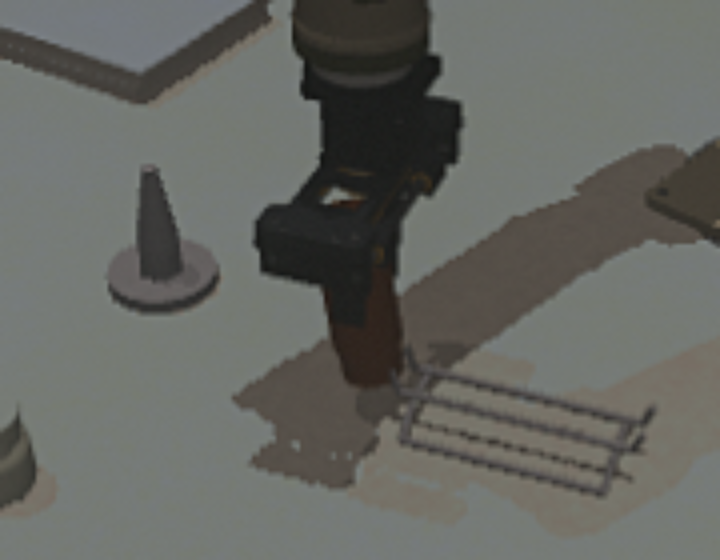

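View pics/ws15.png

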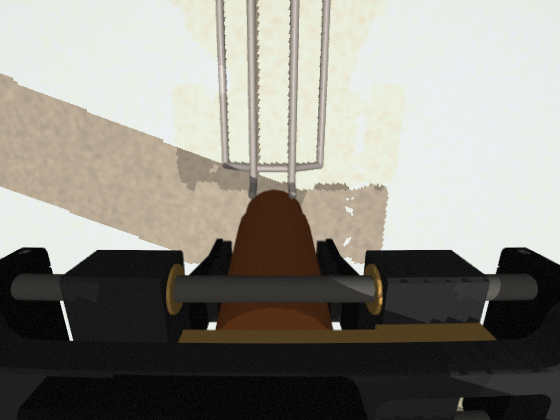

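Call:
drive_tool(
  slide=[
    [0,3,0],
    [0,6,0],
    [0,6,0],
    [0,0,0],
    [0,-20,0],
    [0,-35,0],
    [0,-35,0],
    [0,-35,0],
  ],
  yaw=[0,0,0,0,0,0,0,0],
)

```text
time_s: 23.68
eef_pos: [475.7, -153.4, 108.4]
orientation: [-0.28, 1.553, 0.28]
wrist_force: [-1.5, -0.0, -0.9]
finger_gap: 0.583
```

```bash
python3 - <<'E'
from look import *
c=(475.6,-153.5,60)
to(*c[:2],106); im,d,p,P=look('s16',c)
X=cloud(d,p)
u=np.array([-.348,.938]); n=np.array([.938,.348]); 
P=X.reshape(-1,3);I=im.reshape(-1,3).astype(int);k=np.isfinite(P[:,0]);P=P[k];I=I[k]
q=P[:,:2]-np.array(c[:2]); a=q@u;b=q@n
k=(abs(a)<60)&(abs(b)<40)&(P[:,2]>6)&(P[:,2]<88)&(I[:,0]>1.4*I[:,2]); print(k.sum())
for lo in range(0,95,8):
    s=k&(P[:,2]>lo)&(P[:,2]<=lo+8)
    if s.sum()>4: print(lo,s.sum(),'u',np.percentile(a[s],[3,97]),'n',np.percentile(b[s],[3,97]))
E
```

```text
t 23.675 tcp [ 475.722 -153.373  108.381] yang 110.44 gap mm 50.73422059909323 F [-1.46  -0.013 -0.885] shift [ 2.381 -0.078 -0.158] yaw None
bottle px 112 mean [ 481.343 -128.731  247.69 ] axis [ 0.013 -0.12  -0.993] ext 446.545055827524
227
24 7 u [-4.952 16.79 ] n [12.781 22.167]
32 28 u [-13.836  20.984] n [ 5.802 24.614]
40 31 u [-12.408  21.192] n [ 4.732 23.64 ]
48 24 u [-16.71   20.626] n [ 6.138 25.167]
56 38 u [-18.205  21.883] n [ 7.923 26.205]
64 31 u [-18.704  23.015] n [ 7.34  26.726]
72 40 u [-20.771  21.089] n [ 2.048 27.56 ]
80 28 u [-16.995  20.554] n [ 2.561 26.398]
```

View pics/s16c.png

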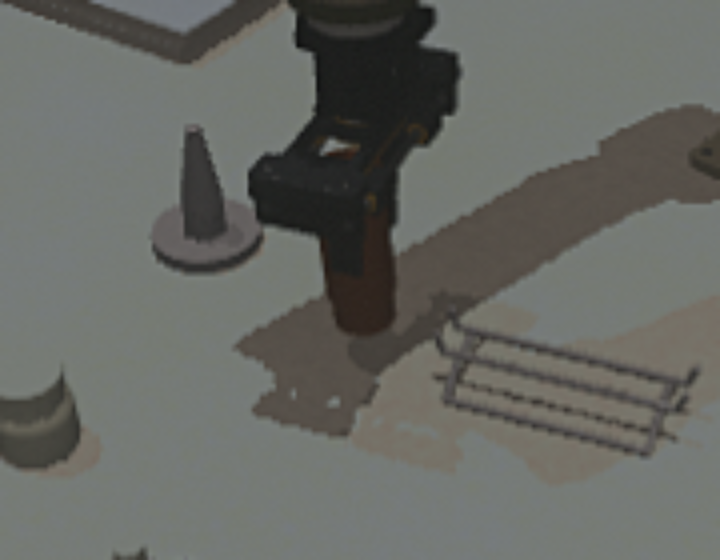

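Call:
drive_tool(
  slide=[
    [3,0,0],
    [6,0,0],
    [8,0,0],
    [9,0,0],
    [10,0,0],
    [10,0,0],
  ],
  yaw=[0,0,0,0,0,0],
  grip_force=4,
)

```text
time_s: 24.48
eef_pos: [475.8, -153.7, 98.5]
orientation: [-0.28, 1.553, 0.28]
wrist_force: [-0.1, -0.4, -1.2]
finger_gap: 0.578
```

Call:
drive_tool(
  slide=[
    [1,0,0],
    [2,0,0],
    [3,0,0],
    [4,0,0],
    [4,0,0],
    [4,0,0],
  ],
  yaw=[0,0,0,0,0,0],
)

```text
time_s: 25.22
eef_pos: [475.8, -153.7, 94.5]
orientation: [-0.28, 1.553, 0.28]
wrist_force: [0.3, 0.4, -0.4]
finger_gap: 0.579
```

```bash
cat > tilt.py <<'E'
from look import *
def tilt(tag,c,zmin,zmax):
    im,d,p,_=look(tag,c); X=cloud(d,p)
    u=np.array([-.348,.938]); n=np.array([.938,.348])
    P=X.reshape(-1,3);I=im.reshape(-1,3).astype(int);k=np.isfinite(P[:,0]);P=P[k];I=I[k]
    q=P[:,:2]-np.array(c[:2]); a=q@u;b=q@n
    k=(abs(a)<60)&(abs(b)<40)&(P[:,2]>3)&(P[:,2]<190)&(I[:,0]>1.4*I[:,2])
    print('zmin',np.sort(P[k,2])[:8])
    k&=(P[:,2]>zmin)&(P[:,2]<zmax); Q=np.c_[a[k],b[k],P[k,2]]; z0=Q[:,2].mean()
    from scipy.optimize import least_squares
    f=least_squares(lambda v:np.hypot(Q[:,0]-v[0]-v[1]*(Q[:,2]-z0),Q[:,1]-v[2]-v[3]*(Q[:,2]-z0))-26,[0,0,0,0],loss='soft_l1')
    print(len(Q),'z0',z0,'fit u,du/dz,n,dn/dz',f.x,'tilt deg',np.degrees(np.arctan(f.x[[1,3]])))
if __name__=='__main__':
    c=tuple(map(float,sys.argv[2:5])); to(*c); tilt(sys.argv[1],c,float(sys.argv[5]),float(sys.argv[6]))
E
python3 tilt.py s17 475.7 -153.4 60 30 80
```

```text
t 25.225 tcp [ 475.799 -153.675   94.544] yang 110.45 gap mm 50.39407600909592 F [ 0.296  0.392 -0.433] shift [34.544  0.294  0.004] yaw None
bottle px 82 mean [ 482.392 -136.028  184.305] axis [ 0.035 -0.117 -0.992] ext 447.6000186930796
zmin [15.584 16.566 17.408 17.485 17.59  18.465 18.478 18.805]
183 z0 55.09866203964538 fit u,du/dz,n,dn/dz [-4.46  -0.048 -0.53   0.054] tilt deg [-2.744  3.103]
```

View pics/s17c.png

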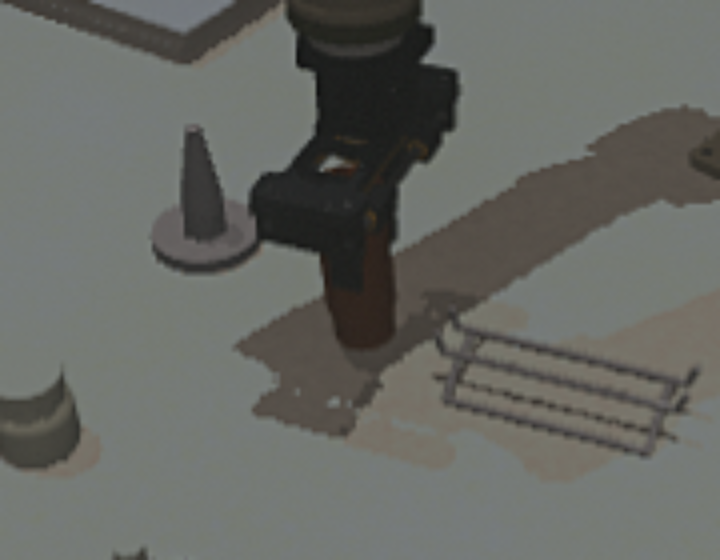

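Call:
drive_tool(
  slide=[
    [1,0,0],
    [2,0,0],
    [3,0,0],
    [4,0,0],
    [5,0,0],
    [6,0,0],
    [6,0,0],
  ],
  yaw=[0,0,0,0,0,0,0],
)

```text
time_s: 26.15
eef_pos: [475.7, -153.7, 88.4]
orientation: [-0.28, 1.553, 0.28]
wrist_force: [0.3, 1.0, -1.9]
finger_gap: 0.587
```

```bash
python3 tilt.py s18 475.7 -153.4 60 30 74; python3 -c "
from h import *
cap('wrist','w18')"
```

```text
t 26.15 tcp [ 475.746 -153.656   88.45 ] yang 110.45 gap mm 51.05737613963213 F [ 0.322  1.009 -1.927] shift [28.45   0.254  0.049] yaw None
bottle px 66 mean [ 480.358 -138.738  154.109] axis [-0.031  0.117  0.993] ext 443.97159400745824
zmin [ 9.693  9.935 10.305 11.278 11.333 11.858 11.886 11.941]
168 z0 51.10373946951088 fit u,du/dz,n,dn/dz [-4.376 -0.082 -0.609  0.038] tilt deg [-4.673  2.198]
```

View pics/s18c.png

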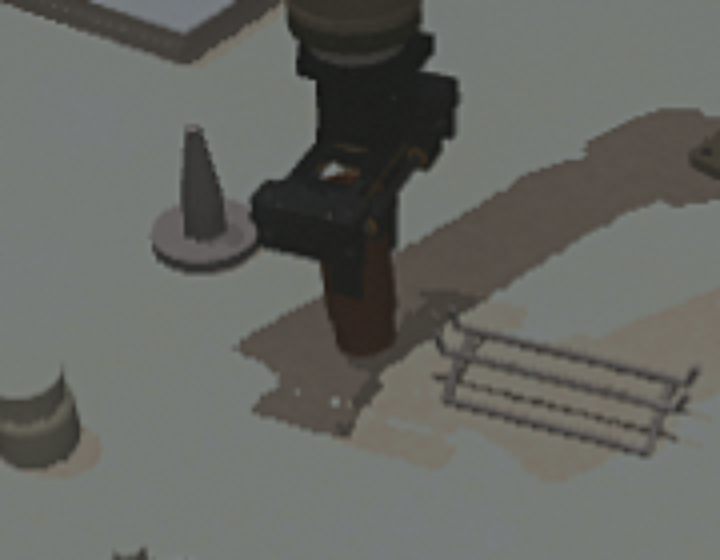

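View pics/w18.png

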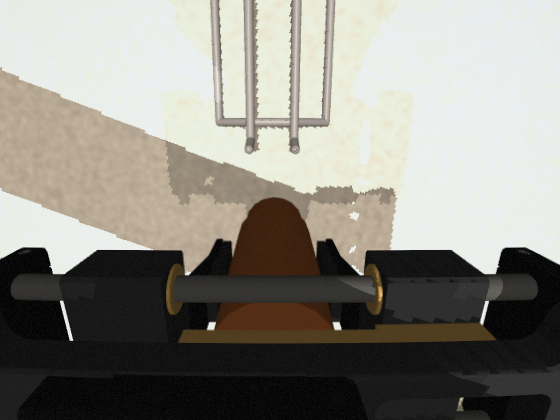

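Call:
drive_tool(
  slide=[
    [1,0,0],
    [2,0,0],
    [3,0,0],
    [4,0,0],
    [4,0,0],
    [4,0,0],
  ],
  yaw=[0,0,0,0,0,0],
)

```text
time_s: 27.0
eef_pos: [475.8, -153.7, 84.6]
orientation: [-0.28, 1.553, 0.28]
wrist_force: [-0.3, -0.2, -1.5]
finger_gap: 0.584
```

```bash
python3 tilt.py s19 475.7 -153.4 60 26 70
```

```text
t 27.0 tcp [ 475.825 -153.694   84.584] yang 110.45 gap mm 50.821227673212746 F [-0.308 -0.163 -1.545] shift [24.584  0.322 -0.015] yaw None
bottle px 72 mean [ 484.816 -139.98   133.19 ] axis [-0.006  0.106  0.994] ext 444.3563992096717
zmin [5.771 5.909 7.03  7.813 7.834 8.374 8.766 9.497]
157 z0 46.95199904539309 fit u,du/dz,n,dn/dz [-4.415 -0.08  -0.395  0.013] tilt deg [-4.552  0.73 ]
```

Call:
drive_tool(
  slide=[
    [1,0,0],
    [2,0,0],
    [3,0,0],
    [4,0,0],
    [5,0,0],
    [5,0,0],
  ],
  yaw=[0,0,0,0,0,0],
  grip_force=3,
)

```text
time_s: 27.8
eef_pos: [475.9, -153.7, 79.5]
orientation: [-0.28, 1.552, 0.28]
wrist_force: [-0.9, 0.4, 4.1]
finger_gap: 0.581
```

```bash
python3 tilt.py s20 475.7 -153.4 60 26 66; python3 - <<'E'
from h import *
im=cv2.imread('pics/s20.png'); 
g=im[80:230,180:330]; g=np.clip(g.astype(float)*2.2,0,255).astype(np.uint8)
cv2.imwrite('pics/s20b.png',cv2.resize(g,None,fx=4,fy=4,interpolation=cv2.INTER_CUBIC))
E
```

```text
t 27.8 tcp [ 475.853 -153.666   79.494] yang 110.45 gap mm 50.58223851101744 F [-0.948  0.375  4.067] shift [19.494  0.304 -0.053] yaw None
bottle px 76 mean [ 483.103 -142.794  120.959] axis [-0.055  0.091  0.994] ext 439.1311982852077
zmin [3.81  3.916 4.247 4.347 4.597 6.229 7.675 7.936]
148 z0 44.72016533280495 fit u,du/dz,n,dn/dz [-3.566 -0.087 -0.4    0.006] tilt deg [-4.961  0.333]
```

View pics/s20b.png

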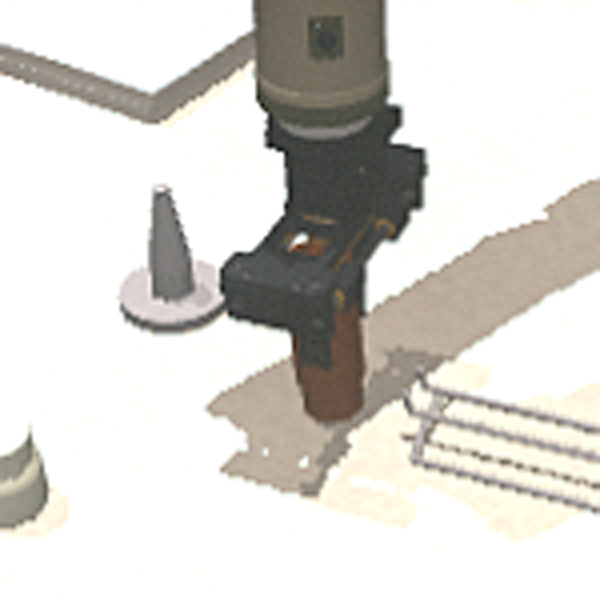

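```bash
python3 - <<'E'
from h import *
from scipy.optimize import least_squares
def fit(X,im,c,z1,z2,tag):
    u=np.array([-.348,.938]); n=np.array([.938,.348])
    P=X.reshape(-1,3);I=im.reshape(-1,3).astype(int);k=np.isfinite(P[:,0]);P=P[k];I=I[k]
    q=P[:,:2]-np.array(c); a=q@u;b=q@n
    k=(abs(a)<45)&(abs(b)<40)&(P[:,2]>z1)&(P[:,2]<z2)&(I[:,0]>1.25*I[:,2])
    Q=np.c_[a[k],b[k],P[k,2]]; z0=Q[:,2].mean()
    f=least_squares(lambda v:np.hypot(Q[:,0]-v[0]-v[1]*(Q[:,2]-z0),Q[:,1]-v[2]-v[3]*(Q[:,2]-z0))-26,[0,0,0,0],loss='soft_l1')
    ax=f.x; print(tag,len(Q),'xy at z0',z0,np.array(c)+ax[0]*u+ax[2]*n,'tilt',np.degrees(np.arctan(f.x[[1,3]])),'med',np.median(abs(f.fun)))
D=np.load('scene0.npz'); p={k:D[k] for k in('mtx','dist','R','t')}; X=cloud(D['d'],p)
fit(X,D['im'],(640,2.5),15,60,'init'); fit(X,D['im'],(640,2.5),40,95,'init hi'); fit(X,D['im'],(490.5,320),60,100,'other'); fit(X,D['im'],(490.5,320),50,140,'other')
im,d,p=cap('scene'); X=cloud(d,p)
fit(X,im,(475.8,-153.7),30,66,'now');fit(X,im,(475.8,-153.7),30,60,'now');fit(X,im,(475.8,-153.7),30,75,'now')
im,d,p=cap('wrist'); X=cloud(d,p)
fit(X,im,(475.8,-153.7),30,66,'now w');fit(X,im,(475.8,-153.7),30,80,'now w')
E
```

```text
init 236 xy at z0 37.87816542222662 [638.945   1.217] tilt [-0.543 -0.163] med 0.6354347477627478
init hi 319 xy at z0 68.38029102574981 [639.084   1.475] tilt [1.368 0.687] med 0.6607927683510688
other 273 xy at z0 80.01864509131477 [487.856 319.304] tilt [-0.59  -0.172] med 0.5661402032759888
other 647 xy at z0 96.93700149839005 [487.689 319.213] tilt [-0.258 -0.619] med 0.5567599772701399
now 149 xy at z0 47.28087390440448 [ 476.97  -157.297] tilt [-3.757  2.242] med 0.6499706948418158
now 125 xy at z0 44.285376956444125 [ 476.721 -157.162] tilt [-3.58   1.017] med 0.6358769556880404
now 175 xy at z0 50.782607088668904 [ 477.004 -157.509] tilt [-3.595  1.005] med 0.6772807293008292
now w 1467 xy at z0 49.95497711424063 [ 477.048 -158.628] tilt [-3.51   0.095] med 0.16458415803462856
now w 2395 xy at z0 58.96619576312461 [ 477.256 -159.14 ] tilt [-3.509  0.1  ] med 0.17452786496665595
```

Wrist fit: the bottle stands mouth-down but leans 3.5° and sits about 7 mm off the pad centre. It is standing on the bench, so I'll open, let it settle flat, and re-grip it centred and higher.

Call:
drive_tool(
  slide=[
    [-1,0,0],
    [-1,0,0],
    [-1,0,0],
    [-1,0,0],
    [-1,0,0],
  ],
  yaw=[0,0,0,0,0],
  fingers=0.75,
)

```text
time_s: 28.58
eef_pos: [475.8, -153.7, 80.5]
orientation: [-0.28, 1.553, 0.28]
wrist_force: [0.6, -0.4, -0.4]
finger_gap: 0.751
```

Call:
drive_tool(
  slide=[
    [-5,0,0],
    [-14,0,0],
    [-16,0,0],
    [-16,0,0],
  ],
  yaw=[0,0,0,0],
  fingers=1,
)

```text
time_s: 29.08
eef_pos: [476.0, -153.8, 96.9]
orientation: [-0.28, 1.552, 0.28]
wrist_force: [-0.0, 0.4, 0.6]
finger_gap: 0.991
```

```bash
cat > wf.py <<'E'
from h import *
from scipy.optimize import least_squares
def fit(X,im,c,z1,z2,tag,r=26):
    u=np.array([-.348,.938]); n=np.array([.938,.348])
    P=X.reshape(-1,3);I=im.reshape(-1,3).astype(int);k=np.isfinite(P[:,0]);P=P[k];I=I[k]
    q=P[:,:2]-np.array(c); a=q@u;b=q@n
    k=(abs(a)<45)&(abs(b)<40)&(P[:,2]>z1)&(P[:,2]<z2)&(I[:,0]>1.25*I[:,2])
    Q=np.c_[a[k],b[k],P[k,2]]; z0=Q[:,2].mean()
    f=least_squares(lambda v:np.hypot(Q[:,0]-v[0]-v[1]*(Q[:,2]-z0),Q[:,1]-v[2]-v[3]*(Q[:,2]-z0))-r,[0,0,0,0],loss='soft_l1')
    ax=f.x; print(tag,len(Q),'xy at z0',z0,np.array(c)+ax[0]*u+ax[2]*n,'u,n off',ax[[0,2]],'tilt',np.degrees(np.arctan(f.x[[1,3]])),'med',np.median(abs(f.fun)))
E
python3 - <<'E'
from wf import *
c=(477,-159); to(*c,96,110.35)
im,d,p=cap('wrist','w21'); X=cloud(d,p); fit(X,im,c,32,80,'wr'); cz=X[np.isfinite(X[...,0])&(im[...,0]>1.4*im[...,2])]; cz=cz[np.hypot(cz[:,0]-477,cz[:,1]+159)<60]; print('z',np.percentile(cz[:,2],[1,99,99.9]))
im,d,p=cap('scene','s21'); X=cloud(d,p); fit(X,im,c,32,80,'sc')
E
```

```text
t 29.075 tcp [ 475.96  -153.76    96.865] yang 110.44 gap mm 86.19685038768404 F [-0.048  0.361  0.565] shift [ 0.868 -5.273 -0.857] yaw 0.09410486147442043
wr 1399 xy at z0 58.82620891938767 [ 476.066 -156.637] u,n off [ 2.539 -0.054] tilt [-0.894 -0.175] med 0.14078489378474046
z [ 28.171 200.972 202.021]
sc 180 xy at z0 54.68457888767139 [ 475.464 -153.813] u,n off [5.394 0.364] tilt [-0.362 -0.157] med 0.7495917174190723
```

View pics/s21.png

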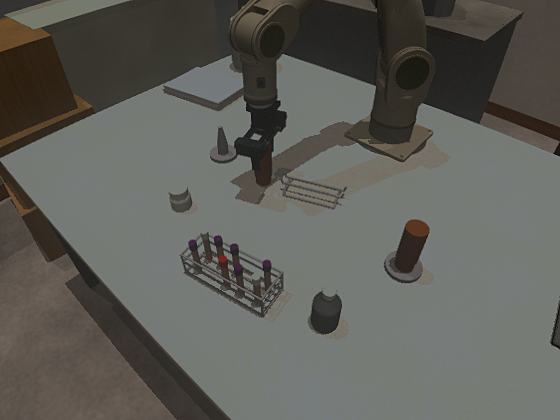

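Call:
drive_tool(
  slide=[
    [0,-2,0],
    [0,-2,0],
  ],
  yaw=[0,0],
)

```text
time_s: 29.42
eef_pos: [476.5, -155.7, 96.4]
orientation: [-0.28, 1.553, 0.28]
wrist_force: [-0.8, 0.6, 0.4]
finger_gap: 1.002
```

Call:
drive_tool(
  slide=[
    [0,0,0],
    [0,0,0],
    [0,0,0],
    [0,0,0],
    [0,0,0],
    [0,0,0],
  ],
  yaw=[0,0,0,0,0,0],
  fingers=0,
  grip_force=15,
)

```text
time_s: 30.18
eef_pos: [476.5, -155.6, 96.6]
orientation: [-0.28, 1.553, 0.28]
wrist_force: [-0.5, 0.9, 0.0]
finger_gap: 0.584
```

```bash
python3 - <<'E'
from wf import *
c=(477,-156); to(467.3,-342.7,225,110.35)
im,d,p=cap('wrist','w22'); X=cloud(d,p); fit(X,im,c,32,80,'wr')
E
```

```text
t 30.175 tcp [ 476.521 -155.583   96.56 ] yang 110.45 gap mm 50.84278116602257 F [-0.458  0.89   0.039] shift [-128.427 -172.122  -73.993] yaw 0.09527794547253166
wr 1266 xy at z0 58.926893501573794 [ 475.913 -155.693] u,n off [ 0.665 -0.912] tilt [-0.042  0.09 ] med 0.1355989716063153
```

Call:
drive_tool(
  slide=[
    [-40,0,0],
    [-90,0,0],
    [-140,-15,-5],
    [-140,-65,-20],
    [-140,-115,-36],
    [-140,-165,-52],
    [-140,-210,-67],
    [-140,-232,-74],
    [-140,-232,-74],
    [-140,-232,-74],
  ],
  yaw=[0,0,0,0,0,0,0,0,0,0],
)

```text
time_s: 31.48
eef_pos: [488.5, -397.6, 236.4]
orientation: [-0.28, 1.552, 0.281]
wrist_force: [0.0, -0.3, -0.6]
finger_gap: 0.586
```

```bash
python3 - <<'E'
from wf import *
to(467.3,-342.7,225,110.35)
im,d,p=cap('wrist','w23'); X=cloud(d,p); fit(X,im,(488,-399),165,215,'wr')
P=X.reshape(-1,3); P=P[np.isfinite(P[:,0])]; k=np.hypot(P[:,0]-467.3,P[:,1]+342.7)<60
Q=P[k]; f=Q[(Q[:,2]>8)&(Q[:,2]<16)]; print('foot',len(f),np.percentile(f,[0.5,99.5],axis=0))
for lo in (20,40,60,80,95,104):
    t=Q[(Q[:,2]>lo)&(Q[:,2]<lo+15)]; print(lo,len(t), np.percentile(t,[1,50,99],axis=0).tolist() if len(t) else 0)
zz=lambda z: 17 if z<45 else 17-(z-45)/62*11
t=Q[(Q[:,2]>20)&(Q[:,2]<106)]; rr=np.array([zz(z) for z in t[:,2]])
g=least_squares(lambda v:np.hypot(t[:,0]-v[0],t[:,1]-v[1])-rr,[467,-343],loss='soft_l1'); print('peg wr',g.x,np.median(abs(g.fun)))
im,d,p=cap('scene','s23'); X=cloud(d,p)
Q=X.reshape(-1,3); Q=Q[np.isfinite(Q[:,0])]; Q=Q[np.hypot(Q[:,0]-467.3,Q[:,1]+342.7)<60]
t=Q[(Q[:,2]>20)&(Q[:,2]<106)]; rr=np.array([zz(z) for z in t[:,2]])
g=least_squares(lambda v:np.hypot(t[:,0]-v[0],t[:,1]-v[1])-rr,[467,-343],loss='soft_l1'); print('peg sc',g.x,np.median(abs(g.fun)))
E
```

```text
t 31.475 tcp [ 488.505 -397.644  236.38 ] yang 110.51 gap mm 50.952975230002636 F [ 0.013 -0.297 -0.623] shift [11.425 58.882 -0.614] yaw 0.15887131946351474
wr 1171 xy at z0 193.61280498105543 [ 487.896 -397.686] u,n off [1.267 0.359] tilt [-0.103  0.088] med 0.1341473673736573
foot 3527 [[ 421.84  -388.435    9.146]
 [ 508.026 -302.8     13.301]]
20 2 [[455.64550037016636, -332.3796360780434, 30.272347309723205], [459.32248335274204, -331.0195235179102, 31.21477443266714], [462.9994663353177, -329.65941095777697, 32.157201555611074]]
40 113 [[448.824081211395, -360.9551515617626, 43.27206972736613], [463.3303810879393, -338.8707021437552, 49.575665676588564], [481.178337661182, -329.8197782591158, 54.86379200034461]]
60 151 [[451.69381191807076, -358.62830741851934, 60.80967766216308], [462.97097027178614, -340.6453880396869, 66.92629697693975], [478.60942770483575, -332.57863672301534, 74.69456069528815]]
80 129 [[455.07893774773413, -355.233378578605, 80.20865995744134], [464.09409704829216, -341.77459138857654, 87.93292692842553], [474.8742993699714, -336.14412982081507, 94.73299274225826]]
95 202 [[457.4866178173358, -352.46718776354777, 95.12976897715404], [464.54645544054785, -344.8264783456371, 106.31382149914862], [471.9865163683467, -338.93065383304383, 109.49000277431892]]
104 136 [[459.345792479318, -350.8710200611313, 104.1479322700336], [464.89180925073583, -345.5243000958959, 107.0970531152133], [470.40449924444016, -340.42683268317523, 110.0723018467075]]
peg wr [ 465.1   -346.253] 0.3581265779109728
peg sc [ 464.714 -345.591] 1.138240624241691
```

View pics/w23.png

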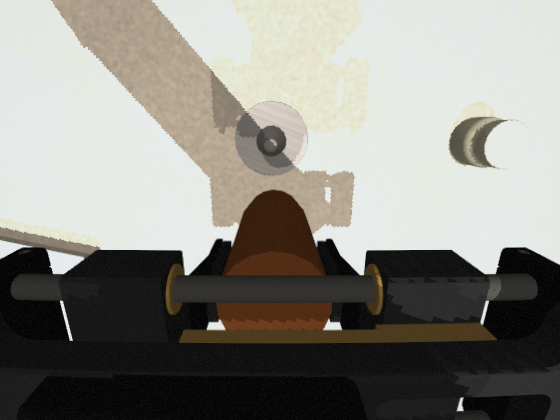

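View pics/s23.png

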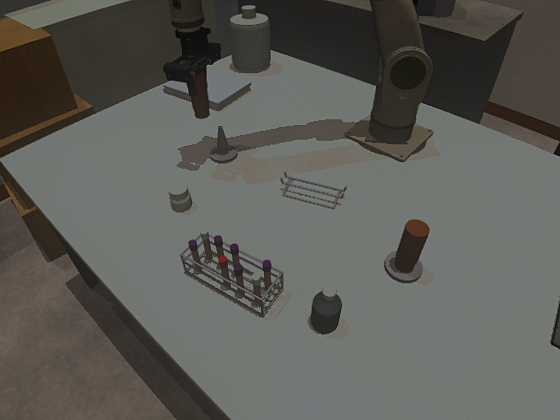

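The wrist view gives the peg at (465,-346), with its foot centred at (271,138) px. It also shows the bottle vertical to 0.1°. The scene camera agrees with the peg position.

```bash
python3 - <<'E'
from h import *
to(465.5,-345.7,225,110.35)
E
```

```text
t 31.575 tcp [ 488.617 -397.474  236.748] yang 110.54 gap mm 50.79407545983582 F [-0.552 -0.139 -0.983] shift [11.753 56.593 -3.48 ] yaw 0.19440914778741103
```

Call:
drive_tool(
  slide=[
    [0,25,-1],
    [0,50,-2],
    [0,58,-3],
    [10,58,-3],
    [16,58,-3],
    [16,58,-3],
    [16,58,-3],
  ],
  yaw=[0,0,0,0,0,0,0],
)

```text
time_s: 32.45
eef_pos: [465.2, -345.8, 220.4]
orientation: [-0.28, 1.553, 0.28]
wrist_force: [0.9, 0.1, -0.5]
finger_gap: 0.581
```

```bash
python3 - <<'E'
from wf import *
to(465.5,-345.7,215,110.35)
im,d,p=cap('wrist','w24'); X=cloud(d,p); fit(X,im,(465,-346),150,195,'wr')
to(465.5,-345.7,215,110.35)
E
```

```text
t 32.45 tcp [ 465.223 -345.83   220.448] yang 110.43 gap mm 50.52517911852871 F [ 0.935  0.092 -0.519] shift [5.448 0.025 0.305] yaw 0.07912014450175775
wr 1033 xy at z0 175.33823772313508 [ 464.615 -345.91 ] u,n off [ 0.218 -0.329] tilt [-0.004  0.048] med 0.13265929126349718
t 32.5 tcp [ 465.275 -345.759  220.611] yang 110.43 gap mm 50.78671265286962 F [ 0.767 -0.232 -0.424] shift [ 5.611 -0.022  0.23 ] yaw 0.08467785546056916
```

View pics/w24.png

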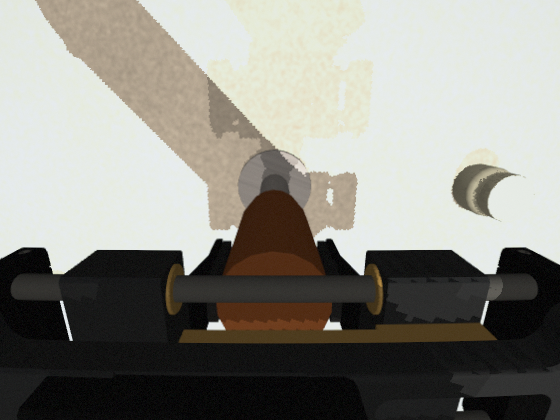

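Call:
drive_tool(
  slide=[
    [8,0,0],
    [18,0,0],
    [28,0,0],
    [38,0,0],
    [48,0,0],
    [58,0,0],
    [66,0,0],
    [72,0,0],
    [72,0,0],
  ],
  yaw=[0,0,0,0,0,0,0,0,0],
  grip_force=8,
)

```text
time_s: 33.62
eef_pos: [465.0, -345.4, 148.2]
orientation: [-0.28, 1.553, 0.28]
wrist_force: [0.0, -0.1, -1.1]
finger_gap: 0.59
```

```bash
python3 - <<'E'
from wf import *
to(465.3,-345.8,108.6,110.35)
im,d,p=cap('wrist','w25'); X=cloud(d,p); fit(X,im,(465,-346),80,125,'wr')
im,d,p=cap('scene','s25'); cv2.imwrite('pics/s25c.png',cv2.resize(np.clip(im[80:200,160:300,::-1]*2.,0,255).astype(np.uint8),None,fx=5,fy=5))
E
```

```text
t 33.625 tcp [ 464.99 -345.38  148.15] yang 110.45 gap mm 51.32578076942621 F [ 0.049 -0.15  -1.122] shift [39.55  -0.52   0.156] yaw 0.10099309508342458
wr 1093 xy at z0 105.10504737818658 [ 464.262 -345.309] u,n off [ 0.905 -0.452] tilt [-0.248  0.105] med 0.12984283372337657
```

View pics/s25c.png

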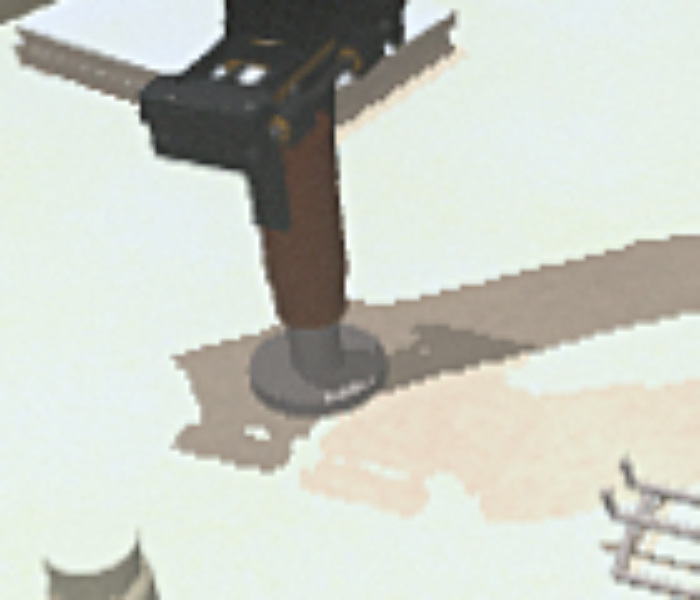

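The peg is inside the mouth and there's no contact force. I'll keep lowering slowly.

Call:
drive_tool(
  slide=[
    [6,0,0],
    [12,0,0],
    [18,0,0],
    [24,0,0],
    [29,0,0],
    [33,0,0],
    [35,0,0],
    [36,0,0],
    [36,0,0],
  ],
  yaw=[0,0,0,0,0,0,0,0,0],
)

```text
time_s: 34.85
eef_pos: [465.2, -345.5, 112.7]
orientation: [-0.28, 1.552, 0.28]
wrist_force: [-0.1, 0.3, -2.0]
finger_gap: 0.589
```

Call:
drive_tool(
  slide=[
    [1,0,0],
    [2,0,0],
    [3,0,0],
    [4,0,0],
    [4,0,0],
  ],
  yaw=[0,0,0,0,0],
  grip_force=5,
)

```text
time_s: 35.48
eef_pos: [465.2, -345.5, 108.6]
orientation: [-0.28, 1.552, 0.28]
wrist_force: [-0.5, -0.0, 0.4]
finger_gap: 0.591
```

```bash
python3 - <<'E'
from wf import *
to(465.3,-345.8,108.6,110.35)
im,d,p=cap('wrist','w26'); X=cloud(d,p); fit(X,im,(465,-346),44,90,'wr')
im,d,p=cap('scene','s26'); cv2.imwrite('pics/s26c.png',cv2.resize(np.clip(im[80:200,160:300,::-1]*2.,0,255).astype(np.uint8),None,fx=5,fy=5))
E
```

```text
t 35.475 tcp [ 465.221 -345.525  108.616] yang 110.45 gap mm 51.419958745295766 F [-0.532 -0.045  0.45 ] shift [ 0.016 -0.286 -0.022] yaw 0.0994836964479191
wr 1177 xy at z0 69.71564763598472 [ 464.515 -345.585] u,n off [ 0.557 -0.31 ] tilt [-0.06   0.099] med 0.12849698626459016
```

View pics/s26c.png

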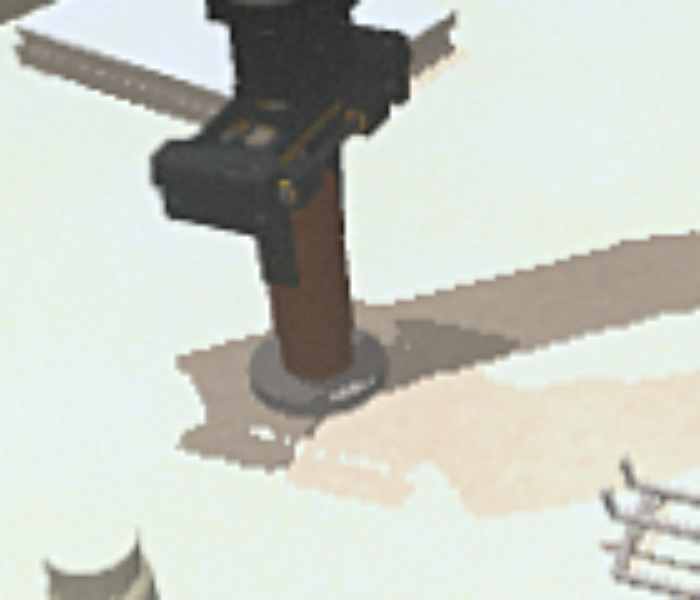

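Call:
drive_tool(
  slide=[
    [0.5,0,0],
    [1,0,0],
    [1,0,0],
    [1,0,0],
  ],
  yaw=[0,0,0,0],
  grip_force=3,
)

```text
time_s: 36.08
eef_pos: [465.3, -345.7, 108.0]
orientation: [-0.28, 1.552, 0.279]
wrist_force: [-0.3, -0.1, 4.5]
finger_gap: 0.593
```

Call:
drive_tool(
  slide=[
    [0,0,0],
    [0,0,0],
    [0,0,0],
    [0,0,0],
    [0,0,0],
  ],
  yaw=[0,0,0,0,0],
  fingers=1,
)

```text
time_s: 36.7
eef_pos: [465.1, -345.5, 107.5]
orientation: [-0.28, 1.553, 0.28]
wrist_force: [-0.6, 0.3, 0.6]
finger_gap: 0.985
```

Call:
drive_tool(
  slide=[
    [-15,0,0],
    [-45,0,0],
    [-85,0,0],
    [-125,0,0],
    [-125,-50,0],
    [-125,-100,0],
    [-125,-140,0],
    [-125,-140,0],
    [-125,-140,0],
  ],
  yaw=[0,0,0,0,0,0,0,0,0],
)

```text
time_s: 37.83
eef_pos: [514.3, -476.0, 233.2]
orientation: [-0.28, 1.552, 0.281]
wrist_force: [-1.1, 1.2, 0.5]
finger_gap: 0.997
```

```bash
python3 - <<'E'
from wf import *
to()
for n in ('wrist','scene','top'):
    im,d,p=cap(n,n+'27'); X=cloud(d,p); fit(X,im,(465,-346),44,135,n)
    Q=X.reshape(-1,3); k=np.isfinite(Q[:,0]); Q=Q[k]; t=Q[(np.hypot(Q[:,0]-465,Q[:,1]+346)<24)]
    if len(t): h=t[t[:,2]>125]; print('top z',np.median(h[:,2]),h[:,2].std(),len(h), np.median(h[:,:2],0))
    if n=='scene': cv2.imwrite('pics/s27c.png',cv2.resize(np.clip(im[80:200,160:300,::-1]*2.,0,255).astype(np.uint8),None,fx=5,fy=5))
E
```

```text
t 37.825 tcp [ 514.327 -476.021  233.238] yang 110.48 gap mm 86.73519957865267 F [-1.065  1.242  0.457] shift [0. 0. 0.] yaw None
wrist 569 xy at z0 96.05930007679599 [ 464.47 -345.12] u,n off [ 1.009 -0.191] tilt [-0.311  0.174] med 0.20832615350963124
top z 141.22254691436575 0.7463763558100742 3745 [ 465.097 -345.791]
scene 401 xy at z0 89.67595859971591 [ 463.929 -345.205] u,n off [ 1.118 -0.727] tilt [-0.339 -0.238] med 1.1219787032562856
top z 142.36415813786445 3.7911629073944484 115 [ 468.005 -344.397]
top 171 xy at z0 91.09371763209491 [ 467.784 -344.59 ] u,n off [0.353 3.099] tilt [-0.369 -0.357] med 0.35425262093598775
top z 140.4216884025851 2.0320759731303686 259 [ 465.219 -345.372]
```

View pics/s27c.png

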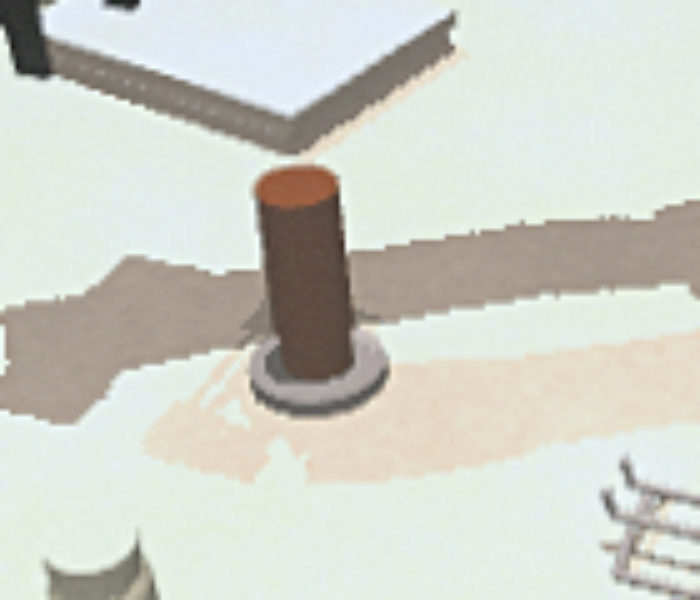

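View pics/top27.png

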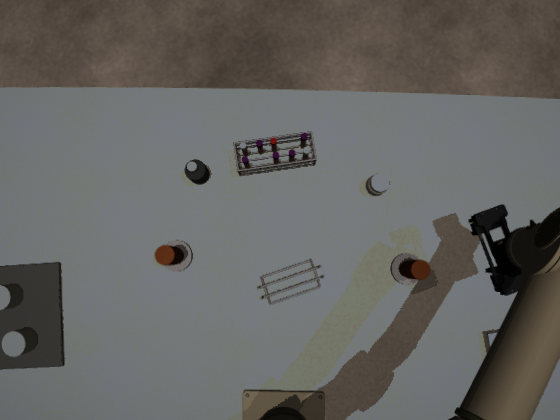

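The bottle is upright and home on the peg: its top is at 141–142 mm (142 expected) and tilt is under 0.5°. The other objects are where they were, so I'm handing in.

```bash
python3 -c "
from h import *
print(manip.finish_job())"
```

```text
the job is handed in; nothing more can be done
None
```

The job is handed in after about 38 s. The rinsed bottle was laid in the wire rest and released. I then took it again by its closed end and set it upside down on the empty peg, and let go.

**How it went:** the tool can only move straight and yaw, so I tipped the bottle by letting it pivot in a light grip against the fixed metal. It went over the rest's upturned end to lie down, and over the peg tip and the rest's end to turn mouth-down.
- **Bench tipping:** a first try at tipping the bottle on the open bench failed, because it slid upright.
- **Extra stop:** while turning mouth-down the bottle slipped in the jaws, ending 3.5° tilted and about 7 mm off centre. I stood it mouth-down on the bench, opened the fingers briefly and gripped it again before going to the peg. That let-go was not in the task.

**Last checks:**
- **Seat:** the wrist and top cameras put the bottle's top at 141.2 and 140.4 mm, and the scene camera gives 142.4 mm; 142 mm is expected when fully home. Tilt is under 0.5° in all three.
- **Centring:** the wrist camera puts the bottle within about 1 mm of its measured peg axis. The cameras disagree by about 3 mm on the absolute position.
- **Other objects:** in the last top picture the other bottle, rack, pot and grey bottle look unmoved. I compared them by eye only.
- **Forces:** the highest wrist force I saw was about 45 N, when the bottle was lowered firmly into the rest. It was under 5 N at the peg. Forces are only reported at the end of each move.

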